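# Comb the breadsticks into rows and bar the board

### The job

Get the breadstick board ready to carry out. Take the hand rake from its stand and, without touching the food with the gripper, rake the scattered breadsticks into straight parallel rows across the board, all square to its long sides, flat and between the two dark inlaid lines and with about a finger's width (15 mm) of clear board between neighbours. Once the rows are right, stand the rake back on its stand, set the salt shaker upright on the board, wholly outside the lines at either end and clear of the bar's path, and lay the retaining bar flat across the board, centred and fully down in the notches of both posts. Leave the white cup and the spice jar where they are.

Things in the scene. Friction and masses are not known exactly. Their poses are not given: they have to be found in the camera images.
- board_mid (a point): Centre of the top face of the fixed wooden serving board, 176 mm (x) x 420 mm (y, its long side), face 14 mm over the worktop, with a rim 8 mm wide and 10 mm high along each long side (inner faces 160 mm apart). Two thin dark inlaid lines run across it along x at y = +85 and -85 mm and bound the middle field. A notched post stands near each end (see seat_left, seat_right).
- seat_left (a point): Middle of the seat of the board's post at its +y end, 190 mm from board_mid and 18 mm above the board's top; axes as board_mid. The post is 46 mm (x) x 20 mm (y); two slightly flared cheeks, about 32 mm apart in x, rise to 37 mm above the board's top. The retaining bar lies on this seat, between the cheeks.
- seat_right (a point): The same for the post at the board's -y end.
- rake_grip (a point): Grasp point of the loose hand rake (0.12 kg), on its upright square handle 18 x 18 mm; x along the tine row, z up. Five steel tines, 6 mm thick, in one row at x = 0, +-19, +-38 mm, from -80 (tips) to -40 mm; cross-piece 90 (x) x 36 (y) mm from -40 to -28 mm; handle from there up to +20 mm.
- stand_mid (a point): Fixed dark rake stand: foot 110 x 62 mm, two upright rails 100 mm long (x), 10 mm thick, 24 mm apart. This point: midway between them at the height of their tops, 52 mm over the worktop. The rake's cross-piece rests on the rail tops, tines hanging between, tine row along x (either way round); rake_grip is then 40 mm above this point.
- bar_grip (a point): Grasp point of the loose retaining bar (0.22 kg), on the upright handle at its middle. Bar 420 (y) x 24 (x) x 14 (z) mm, underside 36 mm below this point. Handle 16 (x) x 40 (y) mm from -22 to +21 mm. Starts lying on the worktop; in the notches this point is 54 mm above the board's top.
- shaker_mid (a point): Centre of the loose salt shaker, a small clear shaker with a grey domed top, 44 mm across and 90 mm tall, standing upright on the worktop; this point is half-way up, z along its axis. The free ends of the board, where it may stand, lie between the dark lines (y = +-85 mm) and the posts (inner face y = +-180 mm), beside the path of the bar.
- dip_cup_mid (a point): Centre of a small white cup, 68 mm across, 46 mm tall; a bystander on the worktop.
- spice_jar_mid (a point): Centre of a glass spice jar, 47 mm across, 87 mm tall; a bystander on the worktop.
- stick_1_mid (a point): Centre of a loose breadstick, a baked bar 120 mm (x, its length) x 12 mm (y) x 11 mm (z) that lies flat and does not roll, about 30 g; this point is 5.5 mm above the board it lies on. Some of the five may be absent.
- stick_2_mid (a point): Centre of a loose breadstick, a baked bar 120 mm (x, its length) x 12 mm (y) x 11 mm (z) that lies flat and does not roll, about 30 g; this point is 5.5 mm above the board it lies on. Some of the five may be absent.
- stick_3_mid (a point): Centre of a loose breadstick, a baked bar 120 mm (x, its length) x 12 mm (y) x 11 mm (z) that lies flat and does not roll, about 30 g; this point is 5.5 mm above the board it lies on. Some of the five may be absent.
- stick_4_mid (a point): Centre of a loose breadstick, a baked bar 120 mm (x, its length) x 12 mm (y) x 11 mm (z) that lies flat and does not roll, about 30 g; this point is 5.5 mm above the board it lies on. Some of the five may be absent.
- stick_5_mid (a point): Centre of a loose breadstick, a baked bar 120 mm (x, its length) x 12 mm (y) x 11 mm (z) that lies flat and does not roll, about 30 g; this point is 5.5 mm above the board it lies on. Some of the five may be absent.

How it is judged:
By the outcome, as a careful person would: the job done as asked, in the order asked, and still so for the second after the job is handed in, with the robot touching nothing.
Of stick_1, stick_2, stick_3, stick_4, stick_5 only 3 to 5 are there at a start; the rules pass over those that are not, and their reading is None.
At some moment in a run one of stick_1, stick_2, stick_3, stick_4, stick_5 may be knocked a few centimetres aside while the robot is not near it.
Once in a run the grip may slacken for a moment while it holds something.
It also fails if it takes over 210 s, if anything falls off the work surface, if the arm or the gripper's body presses on something with over 40 N, if the wrist force passes 120 N, or if a joint passes its speed limit or range.

### The arm

A 6-joint arm with a two-finger parallel gripper is mounted at the origin on a cart in front of the work surface, level with it; the furniture and walls round the work are solid. World frame = base frame: x ahead of the robot, y to its left, z up, the work surface at z = 0. Lengths are in m, angles in rad, forces in N, time in s.
With the tool pointing down it reaches from about 0.225 to 0.875 m from the base axis. Payload 3.4 kg.
Tool frame: the origin (TCP) lies at the very end of the fingers, on their centre line; the grasp point (between the pads) lies env.grip_point_offset behind it (env.grip_point_offset is the distance from the TCP to the grasp point, in m); z points along the fingers, y is the line along which they close (so a half turn about z gives the same grasp; the last joint's range is limited). The gripper opens to 85 mm and grips with 20 to 120 N. Pads are 22 mm wide; open, the fingers measure 114 mm over their backs; the gripper's body (76 mm by 85 mm) begins 54 mm behind the grasp point. The pads swing forward as they close: fully open they stand 13 mm farther back than shut.
Start: joints at [1.011, 0.276, 1.505, -0, 1.361, -0.121], TCP at [0.244, 0.521, 0.231] pointing down, gripper open.
Joint ranges: [-2.89, 2.89], [-0.75, 2.08], [0.22, 2.7], [-1.18, 4.32], [0.11, 2.71], [-2.7, 2.7]. Speed limits (rad/s): [2.57, 2.57, 3.14, 3.14, 3.14, 3.14].

### API

Orientations are given as a unit quaternion [w, x, y, z].
In Python, from workcell import status, get_image, camera_params, env gives the robot as it stands.
- The arm moves only by the tool carry_out, never from a script. Its argument "increments" is a list of rows, each an object of numbers: "x", "y", "z": the shift along the tool's x, y, z in cm; "spin": the turn about the tool's z in rad. In form: [{"x": .., "y": .., "z": .., "spin": ..}, ...]. A call has 1 to 10 rows; each row is the pose to reach, as a shift and turn from the pose commanded when the call began, along the tool's axes at that moment; what a row does not reach only later rows make up. A row lasts 1/8 s, in which the tool goes at most 62.5 mm and 10.7 degrees, less where a joint would pass 70% of its speed; a pose out of reach is approached as far as the arm can. A call with a gripper value outside its range is refused whole. "fingers" is the opening, from 0 (shut) to 1 (fully open), set as the call begins (left out, the last holds). The fingers move at their own pace and stop on an object; "newtons" is the grip in N (left out, the last holds). Time passes only in rows, so rows that repeat a pose let the fingers close. It gives the time, the measured TCP pose, the force, the opening and the grip force at its end, in the units of the state.
- status.sense(): the state, without advancing time (a new reading comes with each control period).
- get_image(name): name is "scene" or "top" or "wrist"; returns the picture (420x560x3 uint8, red, green, blue); there is no depth.
- camera_params(name): a dict with "fx", "fy", "cx", "cy" (pixels), "world_to_cam" (4x4, takes a point from world to camera coordinates). Camera axes: x right, y down, z forward; pixel columns grow to the right and rows downward; lengths in m; the calibration is good to about 2 mm. The wrist camera is an equidistant fisheye: a pixel r from the principal point sees the ray r / f radians off the axis. A picture is of the moment at which its call begins: read the wrist's pose just before it. camera_params takes no time and is no camera call; for the wrist camera it gives the pose at the moment of the call.
- env.close_job(): hands the job in; it is judged then, once.
The state is a dict: "time_s": time; "qpos": joint angles; "qvel": joint speeds; "joint_torque": joint torques, N m; "tcp_pos": TCP position; "tool_rot": TCP orientation; "ft_force": force on the tool from outside, world axes, zero at the start; "wrist_torque": the same for the moment, N m; "opening": finger opening in m; "grasp_force": force on a finger pad.
Only numpy, scipy, OpenCV 4.12 (cv2) and the standard library are available. Lean on these libraries where they do the work, as an engineer would, in place of code of your own. Each camera call takes 0.05 s, during which the arm holds its last target. There are 200 camera calls.

## Working session

There is one attempt and no reset: what is moved stays moved. The work goes in short steps, Python scripts to look and compute and a tool call to move; the robot and the scene stay as the last step left them, time stands still between calls to the robot, and variables do not carry over. Pictures are saved under pics/ and viewed, at most 16 in all, crops included, and the job is handed in when it is done.

Besides the shell and the picture viewer there is one more tool, called after ">>>" in YAML: its name, and indented under it one key for each argument. carry_out: Moves the arm, as the interface text tells. Its arguments: {"type":"object","properties":{"increments":{"type":"array"},"fingers":{"type":"number"},"newtons":{"type":"number"}},"required":["increments"]}

```bash
mkdir -p pics; ls
python3 - <<'E'
from workcell import status,get_image,camera_params,env
import cv2,numpy as np
print(status.sense(),env.grip_point_offset)
for n in["top","scene"]:
    cv2.imwrite(f"pics/{n}0.png",get_image(n)[:,:,::-1]); p=camera_params(n);print(n,p)
E
```

```text
pics
{'time_s': 0.0, 'qpos': array([ 1.01097733e+00,  2.76643303e-01,  1.50612483e+00,  3.30344607e-05,
        1.36066821e+00, -1.21001561e-01]), 'qvel': array([-0.00229398,  0.00022363, -0.00043665, -0.00191824, -0.00095056,
       -0.00099501]), 'joint_torque': array([ 2.13787753e-03, -4.16780806e+01, -2.45812440e+01,  2.45971989e-05,
        1.07050900e-02,  1.96408777e-06]), 'tcp_pos': array([0.24402351, 0.520091  , 0.23041545]), 'tool_rot': array([-3.23004284e-04,  2.17655841e-01,  9.76025146e-01, -8.63556190e-04]), 'ft_force': array([ 0.23797997, -0.76983731,  0.33257914]), 'wrist_torque': array([0.05625348, 0.02346171, 0.00050255]), 'grasp_force': 0.0, 'opening': 0.08565489420107827} 0.0187
top {'fx': 416.183318476404, 'fy': 416.183318476404, 'cx': 269.87624678481836, 'cy': 211.61629872642777, 'world_to_cam': array([[ 0.00458469, -0.9999826 ,  0.00371314, -0.05104582],
       [-0.99631969, -0.00488566, -0.08557568,  0.51396111],
       [ 0.08559233, -0.00330714, -0.99632475,  1.22638835],
       [ 0.        ,  0.        ,  0.        ,  1.        ]])}
scene {'fx': 415.93822918097106, 'fy': 415.93822918097106, 'cx': 279.5269220232385, 'cy': 210.6244794862503, 'world_to_cam': array([[ 0.81129366, -0.58435382,  0.01825414, -0.42857262],
       [-0.45344639, -0.64864191, -0.61126921,  0.2396248 ],
       [ 0.3690379 ,  0.48764156, -0.7912122 ,  1.15496145],
       [ 0.        ,  0.        ,  0.        ,  1.        ]])}
```

View pics/top0.png

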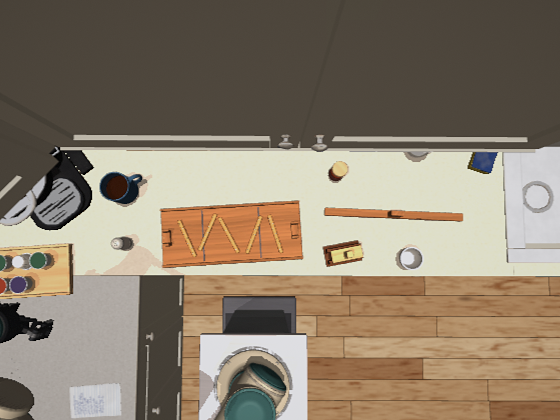

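View pics/scene0.png

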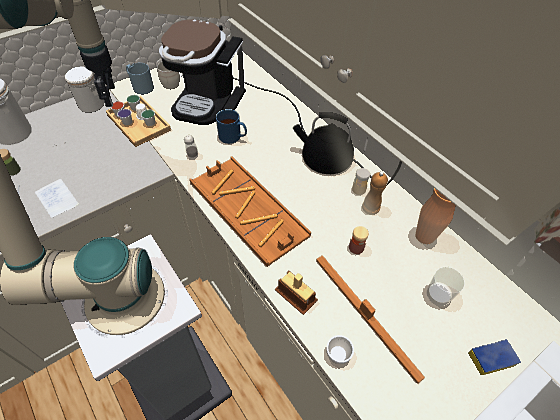

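The top view shows the board at about (162–302, 202–268) with five sticks, the rake on its stand at (343,253), the bar at (325–462, 210–218), and the shaker at (122,243). The cup is at (409,258) and the jar at (338,171). The scene view agrees.

```bash
cat > h.py <<'E'
from workcell import status,get_image,camera_params,env
import cv2,numpy as np
from scipy.spatial.transform import Rotation as R
def grab(n,save=None):
    p=camera_params(n); im=get_image(n)
    if save: cv2.imwrite(save,im[:,:,::-1])
    return im,p
def cast(uv,p,z,fish=False):
    uv=np.atleast_2d(np.float64(uv)); a=(uv-[p["cx"],p["cy"]])/[p["fx"],p["fy"]]
    if fish:
        r=np.linalg.norm(a,axis=1)[:,None]+1e-12; d=np.c_[a/r*np.sin(r),np.cos(r)]
    else: d=np.c_[a,np.ones(len(a))]
    T=np.linalg.inv(p["world_to_cam"]); d=d@T[:3,:3].T; o=T[:3,3]
    return o+d*((z-o[2])/d[:,2])[:,None]
def proj(P,p,fish=False):
    P=np.atleast_2d(P); c=P@p["world_to_cam"][:3,:3].T+p["world_to_cam"][:3,3]
    if fish:
        rr=np.hypot(c[:,0],c[:,1])+1e-12; th=np.arctan2(rr,c[:,2]); a=c[:,:2]/rr[:,None]*th[:,None]
    else: a=c[:,:2]/c[:,2:]
    return a*[p["fx"],p["fy"]]+[p["cx"],p["cy"]]
def rectify(im,p,z,x0,x1,y0,y1,s=2000,fish=True):
    """orthophoto of plane z: column grows with -y, row with -x; s px per m"""
    h=int((x1-x0)*s);w=int((y1-y0)*s)
    c,r=np.meshgrid(np.arange(w),np.arange(h))
    P=np.c_[(x1-r/s).ravel(),(y1-c/s).ravel(),np.full(h*w,z)]
    q=proj(P,p,fish).astype(np.float32).reshape(h,w,2)
    return cv2.remap(im,q,None,cv2.INTER_LINEAR)
def yawof(rot):  # angle of tool y axis (closing line) in world, and of tool x
    M=R.from_quat(np.roll(rot,-1)).as_matrix(); return np.arctan2(M[1,0],M[0,0]),M
def go(x,y,z,yaw_x=None):
    """increments (cm, spin) to bring TCP to x,y,z with tool x axis at world angle yaw_x"""
    s=status.sense(); a,M=yawof(s["tool_rot"]); d=M.T@(np.array([x,y,z])-s["tcp_pos"])*100
    sp=0 if yaw_x is None else -((yaw_x-a+np.pi)%(2*np.pi)-np.pi)
    print("inc",d.round(2),"spin",round(sp,3),"| now",s["tcp_pos"].round(4),"yawx",round(a,3),"q6",s["qpos"][5].round(2),"t",s["time_s"])
E
python3 - <<'E'
from h import *
p=camera_params("top")
for n,uv,z in[("board",[(162,209),(300,202),(303,259),(164,268)],.024),("rake",[(345,254)],.09),("stand",[(324,245),(361,241),(364,262),(326,266)],.01),("bar",[(325,211),(462,217)],.014),("barh",[(396,214)],.057),("shaker",[(122,243)],.045),("cup",[(409,258)],.046),("jar",[(338,171)],.04)]:
    print(n,cast(uv,p,z)[:,:2].round(3).tolist())
w=camera_params("wrist");print(w); s=status.sense();print(np.linalg.inv(w["world_to_cam"])[:3,3]-s["tcp_pos"]);go(.48,.07,.30,0)
E
```

```text
board [[0.52, 0.274], [0.543, -0.139], [0.373, -0.148], [0.345, 0.264]]
rake [[0.39, -0.26]]
stand [[0.415, -0.212], [0.428, -0.324], [0.365, -0.332], [0.352, -0.218]]
bar [[0.518, -0.215], [0.501, -0.629]]
barh [[0.506, -0.417]]
shaker [[0.418, 0.383]]
cup [[0.378, -0.455]]
jar [[0.635, -0.251]]
{'fx': 325.19226210127806, 'fy': 325.19226210127806, 'cx': 275.05516373232024, 'cy': 206.61550089817825, 'world_to_cam': array([[ 0.4258961 ,  0.90476838, -0.00258816, -0.57347267],
       [ 0.86834707, -0.40794489,  0.28205377, -0.03594452],
       [ 0.25413751, -0.12237302, -0.95939511,  0.38009388],
       [ 0.        ,  0.        ,  0.        ,  1.        ]])}
[-0.06515943  0.03058209  0.14278441]
inc [-40.48 -30.73  -6.91] spin 2.703 | now [0.244  0.5201 0.2305] yawx 2.703 q6 -0.12 t 0.1
```

```bash
python3 -c "
from h import *
go(.47,.065,.36,3.2)"
```

```text
inc [-39.79 -31.62 -12.9 ] spin -0.497 | now [0.244  0.5201 0.2305] yawx 2.703 q6 -0.12 t 0.1
```

>>> carry_out:
  increments:
    - {"x": -39.8, "y": -31.6, "z": -12.9, "spin": -0.5}
    - {"x": -39.8, "y": -31.6, "z": -12.9, "spin": -0.5}
    - {"x": -39.8, "y": -31.6, "z": -12.9, "spin": -0.5}
    - {"x": -39.8, "y": -31.6, "z": -12.9, "spin": -0.5}
    - {"x": -39.8, "y": -31.6, "z": -12.9, "spin": -0.5}
    - {"x": -39.8, "y": -31.6, "z": -12.9, "spin": -0.5}
    - {"x": -39.8, "y": -31.6, "z": -12.9, "spin": -0.5}
    - {"x": -39.8, "y": -31.6, "z": -12.9, "spin": -0.5}
    - {"x": -39.8, "y": -31.6, "z": -12.9, "spin": -0.5}
    - {"x": -39.8, "y": -31.6, "z": -12.9, "spin": -0.5}

```text
time_s: 1.35
tcp_pos: [0.4712, 0.0636, 0.3601]
tool_rot: [-0.0, -0.029, 1.0, -0.0]
ft_force: [-1.1, 0.5, -0.3]
opening: 0.0856
grasp_force: 0.0
```

>>> carry_out:
  increments:
    - {"x": 0, "y": 0, "z": 0, "spin": 0}
    - {"x": 0, "y": 0, "z": 0, "spin": 0}
    - {"x": 0, "y": 0, "z": 0, "spin": 0}

```text
time_s: 1.72
tcp_pos: [0.4698, 0.0664, 0.3602]
tool_rot: [-0.0, -0.031, 1.0, 0.0]
ft_force: [-0.1, 0.3, -0.4]
opening: 0.0853
grasp_force: 0.0
```

```bash
python3 -c "
from h import *
im,p=grab('wrist','pics/w0.png')
cv2.imwrite('pics/r0.png',rectify(im,p,.014,.32,.57,-.19,.32,1500)[:,:,::-1]);go(.47,.065,.36,3.2)"
```

```text
inc [-0.   -0.12  0.02] spin 0.004 | now [0.4699 0.0662 0.3602] yawx -3.079 q6 -1.64 t 1.775
```

View pics/r0.png

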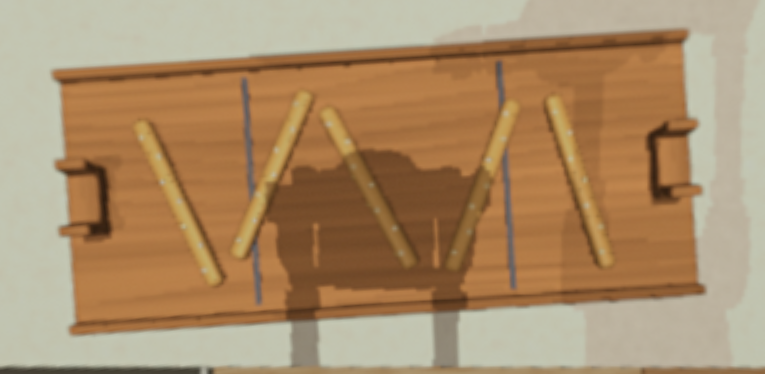

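The rectified view shows five sticks. The dark lines run (244,80)–(258,303) and (499,62)–(514,288). The two outer sticks lie outside the lines, at (180,203) and (578,180). Next I'll fit the numbers.

```bash
cat >> h.py <<'E'
S=2000;X0,X1,Y0,Y1=.32,.57,-.19,.32
def comps(mask,amin):
    cs,_=cv2.findContours(mask.astype(np.uint8),cv2.RETR_EXTERNAL,cv2.CHAIN_APPROX_NONE)
    return [c for c in cs if cv2.contourArea(c)>amin]
def board_fit(im,p,fish=True):
    o=rectify(im,p,.014,X0,X1,Y0,Y1,S,fish).astype(int); r,g,b=o[...,0],o[...,1],o[...,2]
    m=(b>r-5)&(r<120)&(b>40); out=[]
    for c in comps(m,300):
        (cx,cy),(w,h),a=cv2.minAreaRect(c)
        if max(w,h)/S>.1 and min(w,h)/S<.03:
            vx,vy,x,y=cv2.fitLine(c,cv2.DIST_HUBER,0,.01,.01).ravel(); d=np.array([-vy,-vx])
            out.append((np.array([X1-cy/S,Y1-cx/S]),d*np.sign(d[0]),max(w,h)/S))
    return out
def B(): return np.load("board.npy")  # x,y,yaw
def tob(P):
    x,y,t=B(); P=np.atleast_2d(P)[:,:2]-[x,y]; return P@np.array([[np.cos(t),-np.sin(t)],[np.sin(t),np.cos(t)]])
def tow(P):
    x,y,t=B(); P=np.atleast_2d(P)[:,:2]; return P@np.array([[np.cos(t),np.sin(t)],[-np.sin(t),np.cos(t)]])+[x,y]
def sticks(im,p,fish=True,z=.022):
    o=rectify(im,p,z,X0,X1,Y0,Y1,S,fish); hs=cv2.cvtColor(o,cv2.COLOR_RGB2HSV)
    m=(hs[...,0]>=18)&(hs[...,0]<=32)&(hs[...,1]>95)&(hs[...,2]>50)
    m=cv2.morphologyEx(m.astype(np.uint8),cv2.MORPH_OPEN,np.ones((7,7)))
    res=[]
    for c in comps(m,600):
        (cx,cy),(w,h),a=cv2.minAreaRect(c)
        bx=cv2.boxPoints(((cx,cy),(w,h),a)); e=bx[1]-bx[0] if np.linalg.norm(bx[1]-bx[0])>np.linalg.norm(bx[2]-bx[1]) else bx[2]-bx[1]
        d=np.array([-e[1],-e[0]]); an=np.arctan2(d[1],d[0])-B()[2]; an=(an+np.pi/2)%np.pi-np.pi/2
        q=tob([X1-cy/S,Y1-cx/S])[0]*1000
        if abs(q[0])<95 and abs(q[1])<215: res.append((*q.round(1),round(np.degrees(an),1),round(max(w,h)/S*1000),round(min(w,h)/S*1000)))
    return sorted(res,key=lambda r:r[1])
E
python3 -c "
from h import *
im,p=grab('wrist')
L=sorted(board_fit(im,p),key=lambda l:-l[0][1]);print(L)
v=L[0][0]-L[-1][0];c=(L[0][0]+L[-1][0])/2;np.save('board.npy',[*c,np.arctan2(-v[0],v[1])]);print(B(),np.linalg.norm(v))
for s in sticks(im,p):print(s)"
```

```text
[]Traceback (most recent call last):
  File "<string>", line 5, in <module>
    v=L[0][0]-L[-1][0];c=(L[0][0]+L[-1][0])/2;np.save('board.npy',[*c,np.arctan2(-v[0],v[1])]);print(B(),np.linalg.norm(v))
      ~^^^
IndexError: list index out of range
```

```bash
python3 -c "
from h import *
im,p=grab('wrist');o=rectify(im,p,.014,X0,X1,Y0,Y1,S)
k=4/3
for u,v in[(246,120),(253,210),(502,120),(509,210),(400,90),(400,220),(180,203),(370,190),(578,180)]:
  u,v=int(u*k),int(v*k);print(u,v,o[v,u-6:u+7:3].tolist(),cv2.cvtColor(o[v:v+1,u:u+1],cv2.COLOR_RGB2HSV).ravel())"
```

```text
328 160 [[169, 118, 75], [142, 108, 85], [116, 100, 94], [125, 104, 91], [159, 115, 79]] [  8  48 116]
337 280 [[179, 132, 69], [192, 149, 80], [195, 160, 89], [195, 166, 98], [193, 168, 101]] [ 20 139 195]
669 160 [[154, 109, 57], [177, 133, 70], [191, 151, 83], [195, 159, 89], [196, 160, 90]] [ 19 144 191]
678 280 [[163, 115, 77], [118, 97, 88], [109, 100, 100], [146, 113, 94], [183, 126, 80]] [  0  21 109]
533 120 [[182, 125, 73], [182, 125, 72], [182, 125, 72], [182, 125, 72], [181, 125, 72]] [ 14 154 182]
533 293 [[105, 71, 35], [104, 69, 38], [116, 76, 42], [124, 82, 46], [124, 81, 45]] [ 14 163 116]
240 270 [[194, 163, 100], [193, 169, 118], [190, 166, 118], [182, 148, 92], [166, 124, 66]] [ 20  97 190]
493 253 [[145, 105, 56], [148, 108, 59], [146, 106, 57], [142, 102, 54], [136, 97, 50]] [ 17 155 146]
770 240 [[156, 114, 60], [172, 130, 72], [186, 145, 84], [190, 148, 85], [178, 143, 91]] [ 18 140 186]
```

```bash
sed -i 's/m=(b>r-5)&(r<120)&(b>40); out=\[\]/m=(b>.78*g)\&(r<150)\&(r>50); out=[]/; s/    hs=cv2.*//; s/o=rectify(im,p,z,X0,X1,Y0,Y1,S,fish); hs=.*/o=rectify(im,p,z,X0,X1,Y0,Y1,S,fish).astype(float); r,g,b=o[...,0],o[...,1],o[...,2]/; s/    m=(hs.*/    m=(r<1.4*g)\&(r>1.1*g)\&(b<.74*g)\&(r>60)/' h.py
cat > m.py <<'E'
from h import *
im,p=grab('wrist')
L=sorted(board_fit(im,p),key=lambda l:-l[0][1]);print(L)
v=L[0][0]-L[-1][0];c=(L[0][0]+L[-1][0])/2;np.save('board.npy',[*c,np.arctan2(-v[0],v[1])]);print(B(),np.linalg.norm(v))
for s in sticks(im,p):print(s)
E
python3 m.py
```

```text
[(array([0.32375, 0.25275]), array([0.00598071, 0.9999821 ], dtype=float32), 0.1345)]
[ 0.32375  0.25275 -0.     ] 0.0
(np.float64(-0.3), np.float64(-138.5), np.float64(90.0), 122, 5)
```

```bash
cat > m.py <<'E'
from h import *
im,p=grab('wrist')
np.save('board.npy',[.4478,.0675,.0645])
o=rectify(im,p,.014,X0,X1,Y0,Y1,S).astype(int); r,g,b=o[...,0],o[...,1],o[...,2]
yy,xx=np.nonzero((b>.78*g)&(r<150)&(r>50)); W=np.c_[X1-yy/S,Y1-xx/S]; q=tob(W)
L=[]
for s in(85,-85):
    k=(abs(q[:,1]*1000-s)<8)&(abs(q[:,0])<.072); vx,vy,x,y=cv2.fitLine(q[k].astype(np.float32),cv2.DIST_HUBER,0,.001,.001).ravel()
    print(s,k.sum(),"x-range",q[k,0].min(),q[k,0].max(),"Y@0",y-x*vy/vx,"slope",vy/vx)
for s in sticks(im,p):print(s)
m=(o[...,0]<1.4*g)&(r>1.1*g)&(b<.74*g)&(r>60); cv2.imwrite('pics/m.png',m*255)
E
python3 m.py
```

```text
85 1849 x-range -0.07198283914576649 0.07196000218395364 Y@0 0.08520281 slope 5.3104468e-05
-85 1817 x-range -0.07199533895694461 0.07197973001608274 Y@0 -0.08498313 slope -0.0003701667
(np.float64(-7.5), np.float64(-132.1), np.float64(14.6), 118, 12)
(np.float64(25.0), np.float64(-81.8), np.float64(-22.6), 51, 12)
(np.float64(-36.5), np.float64(-54.2), np.float64(-24.1), 49, 10)
(np.float64(-19.5), np.float64(-0.6), np.float64(25.4), 79, 11)
(np.float64(33.9), np.float64(24.9), np.float64(25.1), 38, 12)
(np.float64(10.1), np.float64(70.6), np.float64(-26.3), 119, 12)
(np.float64(-4.4), np.float64(133.2), np.float64(21.7), 120, 11)[ WARN:0@1.278] global loadsave.cpp:1063 imwrite_ Unsupported depth image for selected encoder is fallbacked to CV_8U.
```

```bash
python3 -c "
from h import *
go(.39,-.265,.27,1.69)"
```

```text
inc [ 10.05 -32.51   9.03] spin 1.513 | now [0.4702 0.0657 0.3603] yawx -3.08 q6 -1.64 t 1.975
```

>>> carry_out:
  increments:
    - {"x": 10, "y": -32.5, "z": 9, "spin": 1.51}
    - {"x": 10, "y": -32.5, "z": 9, "spin": 1.51}
    - {"x": 10, "y": -32.5, "z": 9, "spin": 1.51}
    - {"x": 10, "y": -32.5, "z": 9, "spin": 1.51}
    - {"x": 10, "y": -32.5, "z": 9, "spin": 1.51}
    - {"x": 10, "y": -32.5, "z": 9, "spin": 1.51}
    - {"x": 10, "y": -32.5, "z": 9, "spin": 1.51}
    - {"x": 10, "y": -32.5, "z": 9, "spin": 1.51}
    - {"x": 10, "y": -32.5, "z": 9, "spin": 1.51}
    - {"x": 10, "y": -32.5, "z": 9, "spin": 1.51}

```text
time_s: 3.22
tcp_pos: [0.3905, -0.265, 0.2703]
tool_rot: [0.0, 0.662, 0.75, 0.0]
ft_force: [-0.4, 0.4, -1.0]
opening: 0.0852
grasp_force: 0.0
```

>>> carry_out:
  increments:
    - {"x": 0, "y": 0, "z": 0, "spin": 0}
    - {"x": 0, "y": 0, "z": 0, "spin": 0}
    - {"x": 0, "y": 0, "z": 0, "spin": 0}

```text
time_s: 3.6
tcp_pos: [0.3905, -0.265, 0.2703]
tool_rot: [0.0, 0.662, 0.749, 0.0]
ft_force: [-0.1, 0.6, 0.7]
opening: 0.0854
grasp_force: 0.0
```

```bash
python3 -c "
from h import *
im,p=grab('wrist','pics/w1.png')
cv2.imwrite('pics/r1.png',rectify(im,p,.064,.30,.48,-.36,-.16,3000)[:,:,::-1]);go(.39,-.265,.27,1.69);print(p)"
```

```text
inc [ 0.01 -0.04  0.03] spin 0.003 | now [ 0.3904 -0.265   0.2703] yawx 1.693 q6 -0.87 t 3.65
{'fx': 325.19226210127806, 'fy': 325.19226210127806, 'cx': 275.05516373232024, 'cy': 206.61550089817825, 'world_to_cam': array([[ 9.92633651e-01,  1.21154575e-01, -6.88130496e-05,
        -3.54903656e-01],
       [ 1.16226827e-01, -9.52099386e-01,  2.82839326e-01,
        -3.45820479e-01],
       [ 3.42017614e-02, -2.80763831e-01, -9.59167301e-01,
         3.28722108e-01],
       [ 0.00000000e+00,  0.00000000e+00,  0.00000000e+00,
         1.00000000e+00]])}
```

View pics/r1.png

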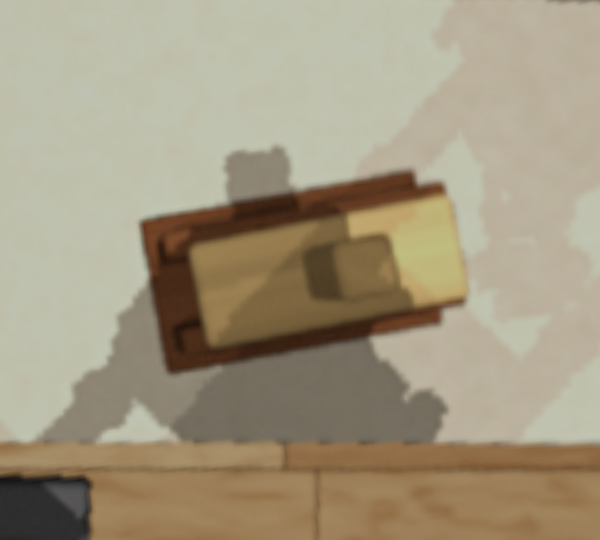

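The rake's cross-piece corners are at about (190,245), (443,195), (465,300) and (208,348), and the handle top is at about (366,266). Its yaw comes to about 1.76.

```bash
python3 -c "
from h import *
p=camera_params('wrist')
uv=proj([.48-266/3000,-.16-366/3000,.064],p,True);print(cast(uv,p,.112,True))
go(.39,-.2692,.0733,1.76)"
```

```text
[[ 0.3899456  -0.26989771  0.112     ]]
inc [-0.41 -0.1  19.7 ] spin -0.067 | now [ 0.3904 -0.265   0.2703] yawx 1.693 q6 -0.87 t 3.65
```

>>> carry_out:
  increments:
    - {"x": -0.4, "y": -0.05, "z": 6, "spin": -0.067}
    - {"x": -0.4, "y": -0.05, "z": 12, "spin": -0.067}
    - {"x": -0.4, "y": -0.05, "z": 17, "spin": -0.067}
    - {"x": -0.4, "y": -0.05, "z": 19, "spin": -0.067}
    - {"x": -0.4, "y": -0.05, "z": 19.7, "spin": -0.067}
    - {"x": -0.4, "y": -0.05, "z": 19.7, "spin": -0.067}
    - {"x": -0.4, "y": -0.05, "z": 19.7, "spin": -0.067}

```text
time_s: 4.53
tcp_pos: [0.3912, -0.2699, 0.0744]
tool_rot: [0.001, 0.637, 0.771, -0.0]
ft_force: [-1.2, 0.5, 0.4]
opening: 0.0856
grasp_force: 0.0
```

>>> carry_out:
  increments:
    - {"x": 0, "y": 0, "z": 0, "spin": 0}
    - {"x": 0, "y": 0, "z": 0, "spin": 0}
    - {"x": 0, "y": 0, "z": 0, "spin": 0}
    - {"x": 0, "y": 0, "z": 0, "spin": 0}
    - {"x": 0, "y": 0, "z": 0, "spin": 0}
    - {"x": 0, "y": 0, "z": 0, "spin": 0}
    - {"x": 0, "y": 0, "z": 0, "spin": 0}
    - {"x": 0, "y": 0, "z": 0, "spin": 0}
  fingers: 0
  newtons: 80

```text
time_s: 5.52
tcp_pos: [0.3906, -0.2693, 0.0735]
tool_rot: [0.0, 0.637, 0.771, 0.0]
ft_force: [-0.4, -0.6, 3.9]
opening: 0.0169
grasp_force: 78.4
```

>>> carry_out:
  increments:
    - {"x": 0, "y": 0, "z": -3, "spin": 0}
    - {"x": 0, "y": 0, "z": -7, "spin": 0}
    - {"x": 0, "y": 0, "z": -11, "spin": 0}
    - {"x": 0, "y": 0, "z": -12, "spin": 0}
    - {"x": 0, "y": 0, "z": -12, "spin": 0}
    - {"x": 0, "y": 0, "z": -12, "spin": 0}

```text
time_s: 6.28
tcp_pos: [0.3894, -0.2682, 0.1913]
tool_rot: [-0.002, 0.637, 0.771, 0.0]
ft_force: [-0.6, -0.8, -1.5]
opening: 0.0171
grasp_force: 78.1
```

```bash
cat >> h.py <<'E'
def gob(X,Y,z,yaw=np.pi):  # board mm, TCP z, yaw in board frame
    w=tow([X/1000,Y/1000])[0]; go(w[0],w[1],z,yaw+B()[2])
E
python3 -c "
from h import *
print(status.sense()['opening'])
gob(-10,42,.18)"
```

```text
0.017104325279714887
inc [36.17 11.57  1.23] spin -1.446 | now [ 0.3894 -0.2682  0.1913] yawx 1.76 q6 -0.94 t 6.275
```

>>> carry_out:
  increments:
    - {"x": 36.1, "y": 11.6, "z": 1.2, "spin": -1.446}
    - {"x": 36.1, "y": 11.6, "z": 1.2, "spin": -1.446}
    - {"x": 36.1, "y": 11.6, "z": 1.2, "spin": -1.446}
    - {"x": 36.1, "y": 11.6, "z": 1.2, "spin": -1.446}
    - {"x": 36.1, "y": 11.6, "z": 1.2, "spin": -1.446}
    - {"x": 36.1, "y": 11.6, "z": 1.2, "spin": -1.446}
    - {"x": 36.1, "y": 11.6, "z": 1.2, "spin": -1.446}
    - {"x": 36.1, "y": 11.6, "z": 1.2, "spin": -1.446}
    - {"x": 36.1, "y": 11.6, "z": 1.2, "spin": -1.446}
    - {"x": 36.1, "y": 11.6, "z": 1.2, "spin": -1.446}

```text
time_s: 7.52
tcp_pos: [0.436, 0.107, 0.1805]
tool_rot: [-0.001, -0.031, 1.0, -0.0]
ft_force: [-1.2, 0.4, -2.5]
opening: 0.0172
grasp_force: 78.6
```

>>> carry_out:
  increments:
    - {"x": 0, "y": 0, "z": 0, "spin": 0}
    - {"x": 0, "y": 0, "z": 0, "spin": 0}
    - {"x": 0, "y": 0, "z": 0, "spin": 0}
    - {"x": 0, "y": 0, "z": 0, "spin": 0}

```text
time_s: 8.02
tcp_pos: [0.4366, 0.1071, 0.1814]
tool_rot: [0.0, -0.032, 0.999, 0.0]
ft_force: [-0.1, 0.4, -2.0]
opening: 0.0173
grasp_force: 78.6
```

```bash
python3 -c "
from h import *
gob(-10,42,.0785)
im,p=grab('wrist','pics/w2.png')
for s in sticks(im,p):print(s)"
```

```text
inc [ 0.14  0.17 10.29] spin -0.001 | now [0.4366 0.1071 0.1814] yawx -3.078 q6 -1.55 t 8.025
(np.float64(-7.9), np.float64(-132.5), np.float64(14.7), 120, 13)
(np.float64(-6.0), np.float64(-68.0), np.float64(-24.1), 119, 12)
(np.float64(-42.0), np.float64(-11.2), np.float64(25.7), 31, 9)
(np.float64(36.3), np.float64(36.4), np.float64(-11.8), 179, 92)
(np.float64(-4.4), np.float64(133.3), np.float64(21.5), 120, 12)
```

View pics/w2.png

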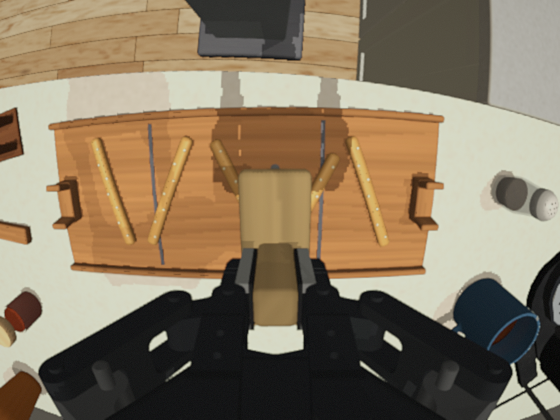

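The rake hangs straight with its tine row in the gap between sticks 3 and 4, and the sticks haven't moved. I'll lower it, push stick 3, back off and lift.

>>> carry_out:
  increments:
    - {"x": 0.14, "y": 0.17, "z": 4, "spin": 0}
    - {"x": 0.14, "y": 0.17, "z": 7, "spin": 0}
    - {"x": 0.14, "y": 0.17, "z": 9, "spin": 0}
    - {"x": 0.14, "y": 0.17, "z": 10, "spin": 0}
    - {"x": 0.14, "y": 0.17, "z": 10.2, "spin": 0}
    - {"x": 0.14, "y": 0.17, "z": 10.2, "spin": 0}
    - {"x": 0.14, "y": 0.17, "z": 10.2, "spin": 0}

```text
time_s: 8.95
tcp_pos: [0.4357, 0.1089, 0.0801]
tool_rot: [0.001, -0.032, 0.999, 0.0]
ft_force: [0.4, 0.1, -1.6]
opening: 0.0171
grasp_force: 78.7
```

>>> carry_out:
  increments:
    - {"x": 0, "y": -0.5, "z": 0, "spin": 0}
    - {"x": 0, "y": -1.0, "z": 0, "spin": 0}
    - {"x": 0, "y": -1.5, "z": 0, "spin": 0}
    - {"x": 0, "y": -2.0, "z": 0, "spin": 0}
    - {"x": 0, "y": -2.5, "z": 0, "spin": 0}
    - {"x": 0, "y": -3.0, "z": 0, "spin": 0}
    - {"x": 0, "y": -3.4, "z": 0, "spin": 0}
    - {"x": 0, "y": -3.8, "z": 0, "spin": 0}
    - {"x": 0, "y": -4.1, "z": 0, "spin": 0}
    - {"x": 0, "y": -4.1, "z": 0, "spin": 0}

```text
time_s: 10.2
tcp_pos: [0.4377, 0.0677, 0.0793]
tool_rot: [0.0, -0.032, 0.999, 0.0]
ft_force: [0.2, -0.4, -1.0]
opening: 0.0173
grasp_force: 78.7
```

```bash
python3 -c "
from h import *
print(tob(status.sense()['tcp_pos'])*1000,status.sense()['ft_force'])
im,p=grab('wrist')
for s in sticks(im,p):print(s)"
```

```text
[[-10.10137692   0.89335862]] [ 0.21261334 -0.37488245 -0.98976095]
(np.float64(-7.2), np.float64(-132.1), np.float64(14.5), 119, 13)
(np.float64(-5.5), np.float64(-68.1), np.float64(-23.8), 118, 11)
(np.float64(4.1), np.float64(0.4), np.float64(0.1), 134, 47)
(np.float64(1.9), np.float64(74.9), np.float64(-26.7), 101, 13)
(np.float64(-4.4), np.float64(133.4), np.float64(21.7), 121, 12)
```

>>> carry_out:
  increments:
    - {"x": 0, "y": 0, "z": 0, "spin": 0}
    - {"x": 0, "y": 0.4, "z": 0, "spin": 0}
    - {"x": 0, "y": 0.8, "z": 0, "spin": 0}
    - {"x": 0, "y": 0.8, "z": -2, "spin": 0}
    - {"x": 0, "y": 0.8, "z": -5, "spin": 0}
    - {"x": 0, "y": 0.8, "z": -5, "spin": 0}

```text
time_s: 11.0
tcp_pos: [0.439, 0.0763, 0.131]
tool_rot: [0.003, -0.032, 0.999, 0.0]
ft_force: [1.2, -0.0, -1.6]
opening: 0.0167
grasp_force: 78.7
```

```bash
cat > a.py <<'E'
from h import *
import sys
s=status.sense();print(tob(s['tcp_pos'])*1000,s['tcp_pos'][2],s['opening'])
im,p=grab('wrist')
for s in sticks(im,p):print(*s)
im,p=grab('top');print('top')
for s in sticks(im,p,False):print(*s)
E
python3 a.py; python3 -c "
from h import *
gob(15,106,.13)"
```

```text
[[-8.23523927  9.32178513]] 0.1310115370516615 0.016695633789378633
-7.4 -132.1 14.9 119 13
-5.4 -68.0 -24.0 119 12
-51.0 -16.9 7.6 25 9
37.0 8.9 0.4 150 59
3.6 74.1 -26.5 105 13
-4.4 133.3 21.6 121 12
top
-19.7 -135.1 15.5 85 11
-26.4 -57.8 -22.6 40 10
inc [-2.55  9.67 -0.11] spin 0.0 | now [0.4367 0.0761 0.1289] yawx -3.077 q6 -1.62 t 11.1
```

```bash
python3 -c "
from h import *
gob(18,-37,.13)"
```

```text
inc [-2.85 -4.63 -0.11] spin 0.0 | now [0.4367 0.0761 0.1289] yawx -3.077 q6 -1.62 t 11.1
```

>>> carry_out:
  increments:
    - {"x": -2.8, "y": -4.6, "z": 0, "spin": 0}
    - {"x": -2.8, "y": -4.6, "z": 0, "spin": 0}
    - {"x": -2.8, "y": -4.6, "z": 0, "spin": 0}
    - {"x": -2.8, "y": -4.6, "z": 2.5, "spin": 0}
    - {"x": -2.8, "y": -4.6, "z": 4.2, "spin": 0}
    - {"x": -2.8, "y": -4.6, "z": 5, "spin": 0}
    - {"x": -2.8, "y": -4.6, "z": 5, "spin": 0}

```text
time_s: 11.98
tcp_pos: [0.4671, 0.0323, 0.0787]
tool_rot: [-0.001, -0.032, 0.999, 0.0]
ft_force: [0.5, 0.1, -0.5]
opening: 0.0168
grasp_force: 79.0
```

>>> carry_out:
  increments:
    - {"x": 0, "y": 0.4, "z": 0, "spin": 0}
    - {"x": 0, "y": 0.8, "z": 0, "spin": 0}
    - {"x": 0, "y": 1.2, "z": 0, "spin": 0}
    - {"x": 0, "y": 1.6, "z": 0, "spin": 0}
    - {"x": 0, "y": 2.0, "z": 0, "spin": 0}
    - {"x": 0, "y": 2.3, "z": 0, "spin": 0}
    - {"x": 0, "y": 2.6, "z": 0, "spin": 0}
    - {"x": 0, "y": 2.8, "z": 0, "spin": 0}
    - {"x": 0, "y": 2.8, "z": 0, "spin": 0}

```text
time_s: 13.1
tcp_pos: [0.4662, 0.0599, 0.0793]
tool_rot: [-0.0, -0.032, 0.999, 0.0]
ft_force: [0.5, -1.2, -1.5]
opening: 0.0174
grasp_force: 79.0
```

>>> carry_out:
  increments:
    - {"x": 0, "y": 0, "z": 0, "spin": 0}
    - {"x": 0, "y": -0.4, "z": 0, "spin": 0}
    - {"x": 0, "y": -0.9, "z": 0, "spin": 0}
    - {"x": 0, "y": -0.9, "z": -2, "spin": 0}
    - {"x": 0, "y": -0.9, "z": -5, "spin": 0}
    - {"x": 0, "y": -0.9, "z": -7, "spin": 0}
    - {"x": 0, "y": -0.9, "z": -7, "spin": 0}

```text
time_s: 13.98
tcp_pos: [0.4681, 0.0504, 0.1506]
tool_rot: [0.002, -0.032, 0.999, -0.0]
ft_force: [-1.1, -0.3, -2.3]
opening: 0.0172
grasp_force: 79.0
```

```bash
python3 a.py; python3 -c "
from h import *
gob(15,106,.15)"
```

```text
[[ 19.11286619 -18.39790664]] 0.1506306874455785 0.01716401249515669
-7.7 -131.9 15.3 119 13
21.6 -80.0 -22.8 59 12
-32.5 -55.2 -24.0 59 10
29.4 -19.1 0.4 187 64
10.5 70.9 -26.8 120 13
-4.6 133.3 21.7 120 12
top
-0.1 -128.9 15.7 68 10
-17.5 1.4 86.3 18 14
-21.0 85.6 -26.2 47 10
-42.9 118.9 21.5 39 11
inc [ 0.25 12.41 -0.12] spin -0.001 | now [0.4663 0.0505 0.1487] yawx -3.078 q6 -1.68 t 14.075
```

>>> carry_out:
  increments:
    - {"x": 0.2, "y": 12.4, "z": 0, "spin": 0}
    - {"x": 0.2, "y": 12.4, "z": 0, "spin": 0}
    - {"x": 0.2, "y": 12.4, "z": 0, "spin": 0}
    - {"x": 0.2, "y": 12.4, "z": 0, "spin": 0}
    - {"x": 0.2, "y": 12.4, "z": 0, "spin": 0}

```text
time_s: 14.7
tcp_pos: [0.4567, 0.1731, 0.1487]
tool_rot: [-0.001, -0.031, 1.0, -0.0]
ft_force: [-0.2, 0.9, -0.7]
opening: 0.0173
grasp_force: 79.2
```

```bash
python3 a.py|sed '/top/,$d'; python3 -c "
from h import *
gob(15,106,.0785)"
```

```text
[[ 15.65972562 104.85713706]] 0.14869392141329552 0.017292861979549788
-8.0 -132.6 14.5 120 14
-6.0 -68.3 -23.6 119 13
-4.8 -0.3 0.8 119 12
45.3 52.6 -27.0 41 11
35.7 114.7 4.4 191 87
inc [0.09 0.12 7.06] spin -0.002 | now [0.457  0.1731 0.1491] yawx -3.079 q6 -1.41 t 14.8
```

>>> carry_out:
  increments:
    - {"x": 0.1, "y": 0.1, "z": 4, "spin": 0}
    - {"x": 0.1, "y": 0.1, "z": 6, "spin": 0}
    - {"x": 0.1, "y": 0.1, "z": 7, "spin": 0}
    - {"x": 0.1, "y": 0.1, "z": 7, "spin": 0}
    - {"x": 0.1, "y": 0.1, "z": 7, "spin": 0}

```text
time_s: 15.42
tcp_pos: [0.4567, 0.1753, 0.0801]
tool_rot: [0.001, -0.032, 0.999, 0.0]
ft_force: [-0.2, -0.4, -1.2]
opening: 0.0174
grasp_force: 79.2
```

>>> carry_out:
  increments:
    - {"x": 0, "y": -0.8, "z": 0, "spin": 0}
    - {"x": 0, "y": -1.6, "z": 0, "spin": 0}
    - {"x": 0, "y": -2.4, "z": 0, "spin": 0}
    - {"x": 0, "y": -3.2, "z": 0, "spin": 0}
    - {"x": 0, "y": -4.0, "z": 0, "spin": 0}
    - {"x": 0, "y": -4.8, "z": 0, "spin": 0}
    - {"x": 0, "y": -5.6, "z": 0, "spin": 0}
    - {"x": 0, "y": -6.3, "z": 0, "spin": 0}
    - {"x": 0, "y": -6.8, "z": 0, "spin": 0}
    - {"x": 0, "y": -7, "z": 0, "spin": 0}

```text
time_s: 16.68
tcp_pos: [0.4603, 0.1052, 0.0793]
tool_rot: [0.0, -0.032, 0.999, 0.0]
ft_force: [0.5, -0.3, -2.2]
opening: 0.0173
grasp_force: 79.2
```

>>> carry_out:
  increments:
    - {"x": 0, "y": 0, "z": 0, "spin": 0}
    - {"x": 0, "y": 0, "z": 0, "spin": 0}
    - {"x": 0, "y": 0.4, "z": 0, "spin": 0}
    - {"x": 0, "y": 1, "z": 0, "spin": 0}
    - {"x": 0, "y": 1, "z": -2, "spin": 0}
    - {"x": 0, "y": 1, "z": -5, "spin": 0}
    - {"x": 0, "y": 1, "z": -7, "spin": 0}
    - {"x": 0, "y": 1, "z": -7, "spin": 0}

```text
time_s: 17.68
tcp_pos: [0.4608, 0.116, 0.1507]
tool_rot: [0.002, -0.032, 0.999, 0.0]
ft_force: [-0.5, -0.2, -2.4]
opening: 0.0171
grasp_force: 79.2
```

```bash
python3 -c "
from h import *
gob(-15,162,.15)"
```

```text
inc [ 3.11 11.45  0.06] spin 0.0 | now [0.4608 0.116  0.1507] yawx -3.077 q6 -1.54 t 17.675
```

>>> carry_out:
  increments:
    - {"x": 3.1, "y": 11.4, "z": 0, "spin": 0}
    - {"x": 3.1, "y": 11.4, "z": 0, "spin": 0}
    - {"x": 3.1, "y": 11.4, "z": 0, "spin": 0}
    - {"x": 3.1, "y": 11.4, "z": 0, "spin": 0}
    - {"x": 3.1, "y": 11.4, "z": 0, "spin": 0}

```text
time_s: 18.3
tcp_pos: [0.4216, 0.2262, 0.1488]
tool_rot: [-0.0, -0.031, 1.0, -0.0]
ft_force: [0.0, 0.4, -2.0]
opening: 0.0169
grasp_force: 79.5
```

```bash
python3 a.py|sed '/top/,$d'; python3 -c "
from h import *
gob(-15,162,.0785)"
```

```text
[[-15.95244003 160.04769642]] 0.14880468226857055 0.016943147697565702
-6.7 -133.1 14.9 117 15
-6.0 -69.1 -24.0 121 14
-4.6 -0.7 0.9 119 12
13.2 26.7 0.3 119 12
37.1 158.9 0.2 159 64
inc [-0.08  0.2   7.06] spin -0.002 | now [0.4218 0.2262 0.1491] yawx -3.079 q6 -1.29 t 18.4
```

>>> carry_out:
  increments:
    - {"x": -0.1, "y": 0.2, "z": 4, "spin": 0}
    - {"x": -0.1, "y": 0.2, "z": 6, "spin": 0}
    - {"x": -0.1, "y": 0.2, "z": 7, "spin": 0}
    - {"x": -0.1, "y": 0.2, "z": 7, "spin": 0}
    - {"x": -0.1, "y": 0.2, "z": 7, "spin": 0}

```text
time_s: 19.02
tcp_pos: [0.4232, 0.2294, 0.0801]
tool_rot: [0.001, -0.032, 0.999, 0.0]
ft_force: [0.4, 0.1, -1.3]
opening: 0.0172
grasp_force: 79.4
```

>>> carry_out:
  increments:
    - {"x": 0, "y": -1, "z": 0, "spin": 0}
    - {"x": 0, "y": -2, "z": 0, "spin": 0}
    - {"x": 0, "y": -3, "z": 0, "spin": 0}
    - {"x": 0, "y": -4, "z": 0, "spin": 0}
    - {"x": 0, "y": -5, "z": 0, "spin": 0}
    - {"x": 0, "y": -6, "z": 0, "spin": 0}
    - {"x": 0, "y": -7, "z": 0, "spin": 0}
    - {"x": 0, "y": -8, "z": 0, "spin": 0}
    - {"x": 0, "y": -9, "z": 0, "spin": 0}
    - {"x": 0, "y": -9.6, "z": 0, "spin": 0}

```text
time_s: 20.27
tcp_pos: [0.4284, 0.1328, 0.0793]
tool_rot: [-0.0, -0.032, 0.999, 0.0]
ft_force: [0.6, 0.5, -1.5]
opening: 0.0168
grasp_force: 79.5
```

>>> carry_out:
  increments:
    - {"x": 0, "y": -0.2, "z": 0, "spin": 0}
    - {"x": 0, "y": -0.3, "z": 0, "spin": 0}
    - {"x": 0, "y": -0.3, "z": 0, "spin": 0}
    - {"x": 0, "y": 0.2, "z": 0, "spin": 0}
    - {"x": 0, "y": 0.8, "z": 0, "spin": 0}
    - {"x": 0, "y": 0.8, "z": -2, "spin": 0}
    - {"x": 0, "y": 0.8, "z": -5, "spin": 0}
    - {"x": 0, "y": 0.8, "z": -7, "spin": 0}
    - {"x": 0, "y": 0.8, "z": -7, "spin": 0}

```text
time_s: 21.4
tcp_pos: [0.4291, 0.1421, 0.1506]
tool_rot: [0.002, -0.032, 0.999, 0.0]
ft_force: [-0.1, 0.2, -1.3]
opening: 0.0169
grasp_force: 79.5
```

```bash
python3 -c "
from h import *
gob(-10,-103,.15)"
```

```text
inc [ -0.38 -17.87   0.05] spin 0.0 | now [0.4291 0.1421 0.1506] yawx -3.077 q6 -1.47 t 21.4
```

>>> carry_out:
  increments:
    - {"x": -0.4, "y": -17.8, "z": 0, "spin": 0}
    - {"x": -0.4, "y": -17.8, "z": 0, "spin": 0}
    - {"x": -0.4, "y": -17.8, "z": 0, "spin": 0}
    - {"x": -0.4, "y": -17.8, "z": 0, "spin": 0}
    - {"x": -0.4, "y": -17.8, "z": 0, "spin": 0}
    - {"x": -0.4, "y": -17.8, "z": 0, "spin": 0}

```text
time_s: 22.15
tcp_pos: [0.4428, -0.0346, 0.1488]
tool_rot: [-0.001, -0.033, 0.999, 0.0]
ft_force: [0.4, 0.5, -1.6]
opening: 0.0172
grasp_force: 79.6
```

```bash
python3 a.py|sed '/top/,$d'; python3 -c "
from h import *
gob(-10,-103,.0785)"
```

```text
[[ -11.61197233 -101.52606309]] 0.14876589703318108 0.017211276779288052
-50.7 -142.5 16.9 29 9
23.1 -102.6 -12.9 188 86
-4.2 0.3 0.7 120 12
13.5 27.5 0.3 120 12
-7.7 55.0 0.1 120 12
inc [-0.14 -0.14  7.06] spin 0.002 | now [ 0.443  -0.0346  0.1491] yawx -3.075 q6 -1.87 t 22.25
```

>>> carry_out:
  increments:
    - {"x": -0.1, "y": -0.15, "z": 4, "spin": 0}
    - {"x": -0.1, "y": -0.15, "z": 6, "spin": 0}
    - {"x": -0.1, "y": -0.15, "z": 7, "spin": 0}
    - {"x": -0.1, "y": -0.15, "z": 7, "spin": 0}
    - {"x": -0.1, "y": -0.15, "z": 7, "spin": 0}

```text
time_s: 22.88
tcp_pos: [0.4453, -0.0373, 0.0801]
tool_rot: [0.001, -0.032, 0.999, -0.0]
ft_force: [0.0, -0.9, -2.0]
opening: 0.0168
grasp_force: 79.6
```

>>> carry_out:
  increments:
    - {"x": 0, "y": 0.8, "z": 0, "spin": 0}
    - {"x": 0, "y": 1.6, "z": 0, "spin": 0}
    - {"x": 0, "y": 2.4, "z": 0, "spin": 0}
    - {"x": 0, "y": 3.2, "z": 0, "spin": 0}
    - {"x": 0, "y": 4.0, "z": 0, "spin": 0}
    - {"x": 0, "y": 4.8, "z": 0, "spin": 0}
    - {"x": 0, "y": 5.5, "z": 0, "spin": 0}
    - {"x": 0, "y": 6.1, "z": 0, "spin": 0}
    - {"x": 0, "y": 6.5, "z": 0, "spin": 0}
    - {"x": 0, "y": 6.7, "z": 0, "spin": 0}

```text
time_s: 24.12
tcp_pos: [0.4401, 0.0297, 0.0793]
tool_rot: [-0.0, -0.032, 0.999, -0.0]
ft_force: [0.8, 0.7, -0.7]
opening: 0.017
grasp_force: 79.6
```

>>> carry_out:
  increments:
    - {"x": 0, "y": 0, "z": 0, "spin": 0}
    - {"x": 0, "y": 0, "z": 0, "spin": 0}
    - {"x": 0, "y": -0.4, "z": 0, "spin": 0}
    - {"x": 0, "y": -1, "z": 0, "spin": 0}
    - {"x": 0, "y": -1, "z": -2, "spin": 0}
    - {"x": 0, "y": -1, "z": -5, "spin": 0}
    - {"x": 0, "y": -1, "z": -7, "spin": 0}
    - {"x": 0, "y": -1, "z": -7, "spin": 0}

```text
time_s: 25.12
tcp_pos: [0.442, 0.019, 0.1506]
tool_rot: [0.002, -0.032, 0.999, -0.0]
ft_force: [0.0, -0.4, -0.9]
opening: 0.0168
grasp_force: 79.6
```

```bash
python3 -c "
from h import *
gob(5,-160,.15)"
```

```text
inc [ -1.4  -11.2    0.07] spin -0.001 | now [0.442  0.019  0.1506] yawx -3.078 q6 -1.75 t 25.125
```

>>> carry_out:
  increments:
    - {"x": -1.4, "y": -11.2, "z": 0, "spin": 0}
    - {"x": -1.4, "y": -11.2, "z": 0, "spin": 0}
    - {"x": -1.4, "y": -11.2, "z": 0, "spin": 0}
    - {"x": -1.4, "y": -11.2, "z": 0, "spin": 0}
    - {"x": -1.4, "y": -11.2, "z": 0, "spin": 0}

```text
time_s: 25.75
tcp_pos: [0.4611, -0.0902, 0.1487]
tool_rot: [-0.001, -0.033, 0.999, 0.001]
ft_force: [0.4, 0.2, -1.9]
opening: 0.0174
grasp_force: 79.6
```

```bash
python3 a.py|sed '/top/,$d'; python3 -c "
from h import *
gob(5,-160,.0785)"
```

```text
[[   3.07317788 -158.22670244]] 0.14867231628708488 0.0173729289978729
26.4 -153.5 8.1 177 77
-8.5 -28.2 0.1 120 12
-4.2 0.4 0.9 120 12
13.5 27.7 0.3 120 12
-7.5 55.2 0.1 119 13
inc [-0.15 -0.17  7.06] spin 0.001 | now [ 0.4615 -0.0903  0.1491] yawx -3.076 q6 -1.98 t 25.85
```

>>> carry_out:
  increments:
    - {"x": -0.15, "y": -0.15, "z": 4, "spin": 0}
    - {"x": -0.15, "y": -0.15, "z": 6, "spin": 0}
    - {"x": -0.15, "y": -0.15, "z": 7, "spin": 0}
    - {"x": -0.15, "y": -0.15, "z": 7, "spin": 0}
    - {"x": -0.15, "y": -0.15, "z": 7, "spin": 0}

```text
time_s: 26.48
tcp_pos: [0.4643, -0.0928, 0.0801]
tool_rot: [0.001, -0.032, 0.999, -0.0]
ft_force: [0.3, 0.1, -2.5]
opening: 0.0168
grasp_force: 79.7
```

>>> carry_out:
  increments:
    - {"x": 0, "y": 1, "z": 0, "spin": 0}
    - {"x": 0, "y": 2, "z": 0, "spin": 0}
    - {"x": 0, "y": 3, "z": 0, "spin": 0}
    - {"x": 0, "y": 4, "z": 0, "spin": 0}
    - {"x": 0, "y": 5, "z": 0, "spin": 0}
    - {"x": 0, "y": 6, "z": 0, "spin": 0}
    - {"x": 0, "y": 7, "z": 0, "spin": 0}
    - {"x": 0, "y": 8, "z": 0, "spin": 0}
    - {"x": 0, "y": 9, "z": 0, "spin": 0}
    - {"x": 0, "y": 9.5, "z": 0, "spin": 0}

```text
time_s: 27.72
tcp_pos: [0.4573, 0.0028, 0.0793]
tool_rot: [-0.0, -0.032, 0.999, 0.0]
ft_force: [-0.0, -0.5, -2.7]
opening: 0.0175
grasp_force: 79.6
```

>>> carry_out:
  increments:
    - {"x": 0, "y": 0.2, "z": 0, "spin": 0}
    - {"x": 0, "y": 0.2, "z": 0, "spin": 0}
    - {"x": 0, "y": -0.3, "z": 0, "spin": 0}
    - {"x": 0, "y": -0.8, "z": 0, "spin": 0}
    - {"x": 0, "y": -0.8, "z": -2, "spin": 0}
    - {"x": 0, "y": -0.8, "z": -5, "spin": 0}
    - {"x": 0, "y": -0.8, "z": -7, "spin": 0}
    - {"x": 0, "y": -0.8, "z": -7, "spin": 0}

```text
time_s: 28.72
tcp_pos: [0.4592, -0.0066, 0.1506]
tool_rot: [0.002, -0.032, 0.999, -0.0]
ft_force: [0.2, 0.2, -2.1]
opening: 0.0172
grasp_force: 79.7
```

```bash
python3 -c "
from h import *
gob(-10,-160,.20)"
```

```text
inc [ 1.63 -8.54 -4.94] spin -0.001 | now [ 0.4592 -0.0066  0.1506] yawx -3.078 q6 -1.8 t 28.725
```

>>> carry_out:
  increments:
    - {"x": 1.6, "y": -8.5, "z": -5, "spin": 0}
    - {"x": 1.6, "y": -8.5, "z": -5, "spin": 0}
    - {"x": 1.6, "y": -8.5, "z": -5, "spin": 0}
    - {"x": 1.6, "y": -8.5, "z": -5, "spin": 0}
    - {"x": 1.6, "y": -8.5, "z": -5, "spin": 0}

```text
time_s: 29.35
tcp_pos: [0.4466, -0.0908, 0.1981]
tool_rot: [-0.001, -0.033, 0.999, 0.001]
ft_force: [0.3, -0.8, -1.5]
opening: 0.0171
grasp_force: 79.7
```

```bash
python3 a.py|sed '/top/,$d'; python3 -c "
from h import *
go(.3906,-.2693,.1935,1.76)"
```

```text
[[ -11.38105381 -157.86524869]] 0.19805788616497758 0.017122335274875965
42.1 -158.2 0.3 144 75
-5.4 -54.7 0.2 120 12
-8.6 -28.3 0.1 120 12
-4.1 0.3 0.8 119 12
13.5 27.8 -0.0 120 12
-7.7 55.5 -0.3 120 12
inc [  6.79 -17.44   0.49] spin 1.447 | now [ 0.447  -0.0909  0.1985] yawx -3.076 q6 -1.99 t 29.45
```

>>> carry_out:
  increments:
    - {"x": 6.8, "y": -17.4, "z": 0.5, "spin": 1.447}
    - {"x": 6.8, "y": -17.4, "z": 0.5, "spin": 1.447}
    - {"x": 6.8, "y": -17.4, "z": 0.5, "spin": 1.447}
    - {"x": 6.8, "y": -17.4, "z": 0.5, "spin": 1.447}
    - {"x": 6.8, "y": -17.4, "z": 0.5, "spin": 1.447}
    - {"x": 6.8, "y": -17.4, "z": 0.5, "spin": 1.447}
    - {"x": 6.8, "y": -17.4, "z": 0.5, "spin": 1.447}
    - {"x": 6.8, "y": -17.4, "z": 0.5, "spin": 1.447}
    - {"x": 6.8, "y": -17.4, "z": 0.5, "spin": 1.447}
    - {"x": 6.8, "y": -17.4, "z": 0.5, "spin": 1.447}

```text
time_s: 30.7
tcp_pos: [0.3908, -0.2694, 0.1941]
tool_rot: [-0.0, 0.637, 0.771, 0.0]
ft_force: [1.3, 0.5, -1.4]
opening: 0.017
grasp_force: 79.8
```

>>> carry_out:
  increments:
    - {"x": 0, "y": 0, "z": 0, "spin": 0}
    - {"x": 0, "y": 0, "z": 0, "spin": 0}
    - {"x": 0, "y": 0, "z": 0, "spin": 0}

```text
time_s: 31.08
tcp_pos: [0.3907, -0.2698, 0.1943]
tool_rot: [0.0, 0.638, 0.77, 0.0]
ft_force: [0.1, 0.2, -1.4]
opening: 0.0172
grasp_force: 79.8
```

```bash
python3 -c "
from h import *
go(.3904,-.2693,.0745,1.76)
im,p=grab('wrist','pics/w3.png')"
```

```text
inc [ 0.05 -0.02 11.98] spin -0.001 | now [ 0.3907 -0.2698  0.1943] yawx 1.759 q6 -0.94 t 31.075
```

View pics/w3.png

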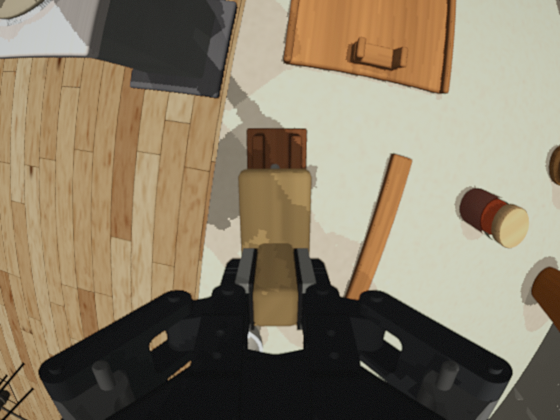

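The rake is lined up over the rails at (277,150) and still straight in the grip. I'll lower it and watch the force.

>>> carry_out:
  increments:
    - {"x": 0.05, "y": 0, "z": 5, "spin": 0}
    - {"x": 0.05, "y": 0, "z": 9, "spin": 0}
    - {"x": 0.05, "y": 0, "z": 10.5, "spin": 0}
    - {"x": 0.05, "y": 0, "z": 11.3, "spin": 0}
    - {"x": 0.05, "y": 0, "z": 11.7, "spin": 0}
    - {"x": 0.05, "y": 0, "z": 11.9, "spin": 0}
    - {"x": 0.05, "y": 0, "z": 12, "spin": 0}
    - {"x": 0.05, "y": 0, "z": 12, "spin": 0}
    - {"x": 0.05, "y": 0, "z": 12, "spin": 0}

```text
time_s: 32.25
tcp_pos: [0.3908, -0.2694, 0.0746]
tool_rot: [0.0, 0.638, 0.77, 0.0]
ft_force: [-0.0, 1.0, -1.6]
opening: 0.0169
grasp_force: 79.8
```

>>> carry_out:
  increments:
    - {"x": 0, "y": 0, "z": 0.1, "spin": 0}
    - {"x": 0, "y": 0, "z": 0.1, "spin": 0}
    - {"x": 0, "y": 0, "z": 0.1, "spin": 0}

```text
time_s: 32.62
tcp_pos: [0.3908, -0.2694, 0.0736]
tool_rot: [0.0, 0.638, 0.77, 0.0]
ft_force: [0.1, 0.7, 2.1]
opening: 0.0171
grasp_force: 80.1
```

>>> carry_out:
  increments:
    - {"x": 0, "y": 0, "z": 0, "spin": 0}
    - {"x": 0, "y": 0, "z": 0, "spin": 0}
    - {"x": 0, "y": 0, "z": 0, "spin": 0}
    - {"x": 0, "y": 0, "z": 0, "spin": 0}
    - {"x": 0, "y": 0, "z": 0, "spin": 0}
    - {"x": 0, "y": 0, "z": -4, "spin": 0}
    - {"x": 0, "y": 0, "z": -8, "spin": 0}
    - {"x": 0, "y": 0, "z": -13, "spin": 0}
    - {"x": 0, "y": 0, "z": -18, "spin": 0}
    - {"x": 0, "y": 0, "z": -18, "spin": 0}
  fingers: 1

```text
time_s: 33.88
tcp_pos: [0.3925, -0.271, 0.2574]
tool_rot: [0.005, 0.638, 0.77, -0.0]
ft_force: [-0.3, 0.2, -1.1]
opening: 0.0851
grasp_force: 0.0
```

```bash
python3 -c "
from h import *
im,p=grab('wrist','pics/w4.png')
o=rectify(im,p,.064,.30,.48,-.36,-.16,3000);cv2.imwrite('pics/r4.png',o[:,:,::-1])
im,p=grab('top')
for s in sticks(im,p,False):print(*s)
go(.40,.34,.26,1.0)"
```

```text
-5.6 -54.7 -0.1 115 10
-8.7 -28.4 0.4 116 10
-4.5 0.1 1.4 116 10
13.2 27.1 0.8 115 10
-8.0 54.5 0.3 115 10
inc [59.66 12.32 -0.68] spin 0.759 | now [ 0.3904 -0.2691  0.2533] yawx 1.759 q6 -0.94 t 33.975
```

View pics/r4.png

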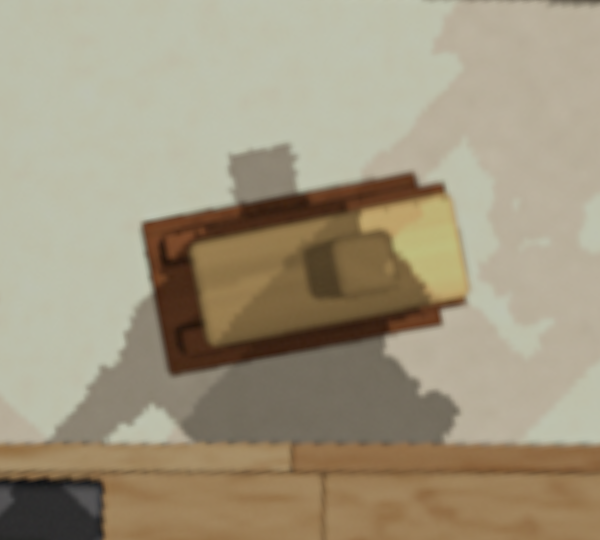

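The rake is back on the rails, in the same picture position as before. The top view confirms the rows are intact. Next is the shaker.

```bash
python3 -c "
from h import *
go(.41,.375,.22,3.206)"
```

```text
inc [62.91 13.96  3.31] spin -1.447 | now [ 0.3904 -0.2691  0.2533] yawx 1.759 q6 -0.94 t 33.975
```

>>> carry_out:
  increments:
    - {"x": 62.9, "y": 14, "z": 3.3, "spin": -1.447}
    - {"x": 62.9, "y": 14, "z": 3.3, "spin": -1.447}
    - {"x": 62.9, "y": 14, "z": 3.3, "spin": -1.447}
    - {"x": 62.9, "y": 14, "z": 3.3, "spin": -1.447}
    - {"x": 62.9, "y": 14, "z": 3.3, "spin": -1.447}
    - {"x": 62.9, "y": 14, "z": 3.3, "spin": -1.447}
    - {"x": 62.9, "y": 14, "z": 3.3, "spin": -1.447}
    - {"x": 62.9, "y": 14, "z": 3.3, "spin": -1.447}
    - {"x": 62.9, "y": 14, "z": 3.3, "spin": -1.447}
    - {"x": 62.9, "y": 14, "z": 3.3, "spin": -1.447}

```text
time_s: 35.22
tcp_pos: [0.4087, 0.356, 0.219]
tool_rot: [-0.002, -0.032, 0.999, -0.001]
ft_force: [0.8, -1.9, 0.9]
opening: 0.0854
grasp_force: 0.0
```

>>> carry_out:
  increments:
    - {"x": 0, "y": 0, "z": 0, "spin": 0}
    - {"x": 0, "y": 0, "z": 0, "spin": 0}
    - {"x": 0, "y": 0, "z": 0, "spin": 0}
    - {"x": 0, "y": 0, "z": 0, "spin": 0}
    - {"x": 0, "y": 0, "z": 0, "spin": 0}
    - {"x": 0, "y": 0, "z": 0, "spin": 0}

```text
time_s: 35.98
tcp_pos: [0.4101, 0.3542, 0.2216]
tool_rot: [0.0, -0.032, 0.999, 0.0]
ft_force: [-0.3, -0.1, 0.1]
opening: 0.0852
grasp_force: 0.0
```

```bash
python3 -c "
from h import *
s=status.sense();print(s['tcp_pos'])
im,p=grab('wrist','pics/w5.png')"
```

```text
[0.41014998 0.35416292 0.22161868]
```

View pics/w5.png

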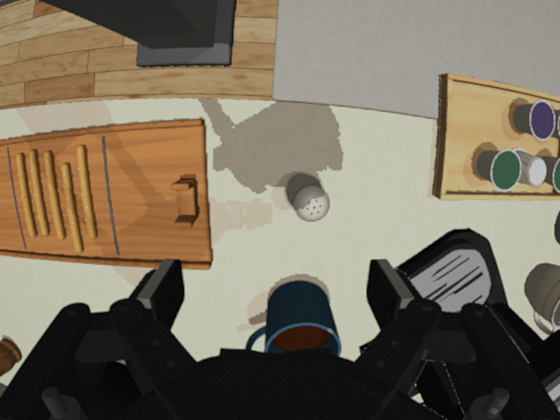

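```bash
python3 -c "
from h import *
p=camera_params('wrist');pt=camera_params('top')
print(cast([(311,203)],p,.078,True),cast([(294,203),(328,203)],p,.078,True)[:,:2],cast([(304,182)],p,.0,True))
im=get_image('wrist');g=im[165:225,280:340]
o=rectify(im,p,.0,.36,.46,.33,.45,5000);cv2.imwrite('pics/r5.png',o[:,:,::-1])
print(proj([.41,.385,0],p,True),tow([-.046,.132]))"
```

```text
[[0.41663221 0.38741909 0.078     ]] [[0.41762358 0.37178607]
 [0.41562304 0.40323249]] [[0.41359005 0.38736869 0.        ]]
[[302.20606569 178.80722821]] [[0.39338755 0.19626058]]
```

View pics/r5.png

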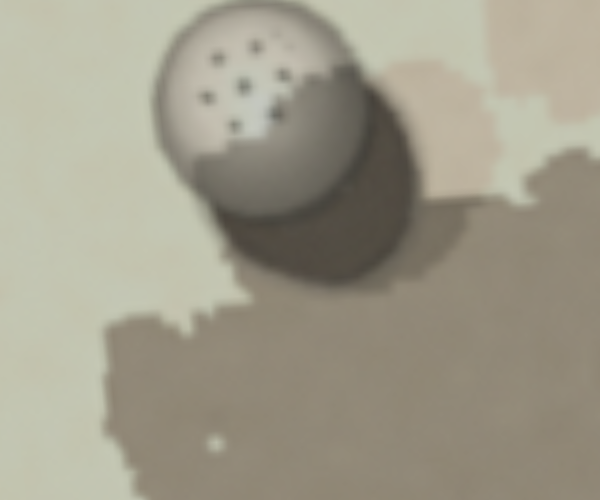

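The dome top is at (262,110) in the crop and the base disc is centred near (310,180). That puts the shaker at about (0.421, 0.388).

```bash
python3 -c "
from h import *
go(.421,.388,.029,3.206)"
```

```text
inc [-1.3   3.28 19.25] spin -0.001 | now [0.4101 0.3544 0.2215] yawx -3.078 q6 -1.05 t 36.075
```

>>> carry_out:
  increments:
    - {"x": -1.3, "y": 3.3, "z": 2, "spin": 0}
    - {"x": -1.3, "y": 3.3, "z": 6, "spin": 0}
    - {"x": -1.3, "y": 3.3, "z": 11, "spin": 0}
    - {"x": -1.3, "y": 3.3, "z": 15, "spin": 0}
    - {"x": -1.3, "y": 3.3, "z": 18, "spin": 0}
    - {"x": -1.3, "y": 3.3, "z": 19.2, "spin": 0}
    - {"x": -1.3, "y": 3.3, "z": 19.2, "spin": 0}
    - {"x": -1.3, "y": 3.3, "z": 19.2, "spin": 0}

```text
time_s: 37.08
tcp_pos: [0.4218, 0.3891, 0.0307]
tool_rot: [0.001, -0.032, 0.999, 0.001]
ft_force: [-0.1, -0.0, 1.0]
opening: 0.0855
grasp_force: 0.0
```

>>> carry_out:
  increments:
    - {"x": 0, "y": 0, "z": 0, "spin": 0}
    - {"x": 0, "y": 0, "z": 0, "spin": 0}
    - {"x": 0, "y": 0, "z": 0, "spin": 0}
    - {"x": 0, "y": 0, "z": 0, "spin": 0}
    - {"x": 0, "y": 0, "z": 0, "spin": 0}
    - {"x": 0, "y": 0, "z": 0, "spin": 0}
    - {"x": 0, "y": 0, "z": 0, "spin": 0}
  fingers: 0
  newtons: 45

```text
time_s: 37.95
tcp_pos: [0.4212, 0.3884, 0.0305]
tool_rot: [0.001, -0.032, 0.999, 0.0]
ft_force: [-0.5, -1.5, 6.3]
opening: 0.0389
grasp_force: 44.4
```

>>> carry_out:
  increments:
    - {"x": 0, "y": 0, "z": -3, "spin": 0}
    - {"x": 0, "y": 0, "z": -6, "spin": 0}
    - {"x": 0, "y": 0, "z": -8, "spin": 0}
    - {"x": 0, "y": 0, "z": -8, "spin": 0}
    - {"x": 0, "y": 0, "z": -8, "spin": 0}

```text
time_s: 38.58
tcp_pos: [0.4202, 0.3879, 0.1085]
tool_rot: [-0.001, -0.032, 0.999, -0.0]
ft_force: [0.1, 0.8, -1.1]
opening: 0.039
grasp_force: 45.2
```

```bash
python3 -c "
from h import *
gob(-46,132,.115)
im,p=grab('top')
for s in sticks(im,p,False):print(*s)
print(status.sense()['opening'])"
```

```text
inc [  3.91 -18.95  -0.63] spin -0.0 | now [0.4202 0.3879 0.1085] yawx -3.077 q6 -1.01 t 38.575
-5.6 -54.7 -0.1 115 10
-21.6 -28.7 0.8 90 10
36.6 -28.4 1.1 24 9
-4.7 0.2 1.4 116 10
13.9 27.3 0.5 114 10
21.5 54.8 1.4 56 9
0.03962984644378292
```

>>> carry_out:
  increments:
    - {"x": 3.9, "y": -18.9, "z": -0.6, "spin": 0}
    - {"x": 3.9, "y": -18.9, "z": -0.6, "spin": 0}
    - {"x": 3.9, "y": -18.9, "z": -0.6, "spin": 0}
    - {"x": 3.9, "y": -18.9, "z": -0.6, "spin": 0}
    - {"x": 3.9, "y": -18.9, "z": -0.6, "spin": 0}
    - {"x": 3.9, "y": -18.9, "z": -0.6, "spin": 0}
    - {"x": 3.9, "y": -18.9, "z": -0.6, "spin": 0}

```text
time_s: 39.5
tcp_pos: [0.3943, 0.1984, 0.1151]
tool_rot: [-0.0, -0.033, 0.999, 0.0]
ft_force: [-0.7, -0.3, -1.6]
opening: 0.0391
grasp_force: 45.3
```

```bash
python3 -c "
from h import *
gob(-46,132,.045);print(status.sense()['opening'])
im,p=grab('wrist','pics/w6.png')"
```

```text
inc [ 0.11 -0.21  7.01] spin 0.001 | now [0.3943 0.1984 0.1151] yawx -3.076 q6 -1.33 t 39.5
0.03908825797971568
```

View pics/w6.png

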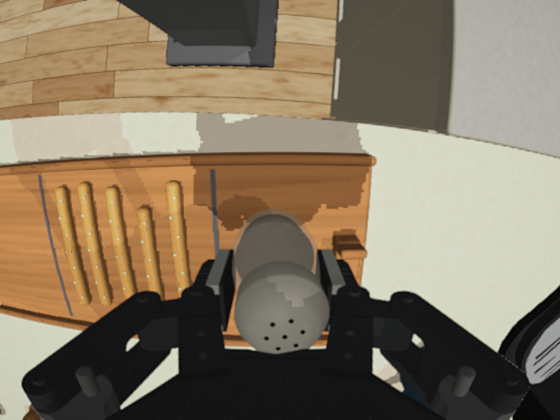

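The shaker hangs upright at (280,290), between the +Y line and the post. I'll lower and release it.

>>> carry_out:
  increments:
    - {"x": 0.1, "y": -0.2, "z": 3, "spin": 0}
    - {"x": 0.1, "y": -0.2, "z": 5, "spin": 0}
    - {"x": 0.1, "y": -0.2, "z": 6, "spin": 0}
    - {"x": 0.1, "y": -0.2, "z": 6.5, "spin": 0}
    - {"x": 0.1, "y": -0.2, "z": 6.8, "spin": 0}
    - {"x": 0.1, "y": -0.2, "z": 7, "spin": 0}
    - {"x": 0.1, "y": -0.2, "z": 7, "spin": 0}
    - {"x": 0.1, "y": -0.2, "z": 7, "spin": 0}

```text
time_s: 40.55
tcp_pos: [0.3934, 0.1953, 0.0456]
tool_rot: [0.0, -0.032, 0.999, 0.0]
ft_force: [0.1, 0.1, -0.8]
opening: 0.0392
grasp_force: 45.3
```

>>> carry_out:
  increments:
    - {"x": 0, "y": 0, "z": 0.05, "spin": 0}
    - {"x": 0, "y": 0, "z": 0.05, "spin": 0}

```text
time_s: 40.8
tcp_pos: [0.3932, 0.1952, 0.0449]
tool_rot: [0.0, -0.032, 0.999, 0.0]
ft_force: [-0.1, 0.3, -0.7]
opening: 0.0391
grasp_force: 45.3
```

Lower until contact shows in the force.

>>> carry_out:
  increments:
    - {"x": 0, "y": 0, "z": 0.05, "spin": 0}
    - {"x": 0, "y": 0, "z": 0.1, "spin": 0}
    - {"x": 0, "y": 0, "z": 0.1, "spin": 0}

```text
time_s: 41.18
tcp_pos: [0.3933, 0.1952, 0.0445]
tool_rot: [0.0, -0.032, 0.999, 0.0]
ft_force: [-2.1, -0.8, 6.2]
opening: 0.0393
grasp_force: 46.4
```

Contact. Release and rise.

>>> carry_out:
  increments:
    - {"x": 0, "y": 0, "z": 0, "spin": 0}
    - {"x": 0, "y": 0, "z": 0, "spin": 0}
    - {"x": 0, "y": 0, "z": 0, "spin": 0}
    - {"x": 0, "y": 0, "z": 0, "spin": 0}
    - {"x": 0, "y": 0, "z": 0, "spin": 0}
    - {"x": 0, "y": 0, "z": -4, "spin": 0}
    - {"x": 0, "y": 0, "z": -9, "spin": 0}
    - {"x": 0, "y": 0, "z": -14, "spin": 0}
    - {"x": 0, "y": 0, "z": -18, "spin": 0}
    - {"x": 0, "y": 0, "z": -18, "spin": 0}
  fingers: 1

```text
time_s: 42.42
tcp_pos: [0.3952, 0.1959, 0.227]
tool_rot: [0.004, -0.032, 0.999, 0.001]
ft_force: [-0.8, 0.1, -0.3]
opening: 0.0853
grasp_force: 0.0
```

```bash
python3 -c "
from h import *
im,p=grab('wrist','pics/w7.png')
for s in sticks(im,p):print(*s)
go(.508,-.41,.25,1.53)"
```

```text
-6.1 -56.1 -0.2 118 11
-8.9 -29.3 -0.2 118 10
-4.6 -0.7 0.4 118 10
13.2 26.5 0.0 118 10
-7.8 54.4 0.2 119 10
inc [ -7.52 -61.14  -2.53] spin 1.676 | now [0.3938 0.1954 0.225 ] yawx -3.077 q6 -1.33 t 42.475
```

View pics/w7.png

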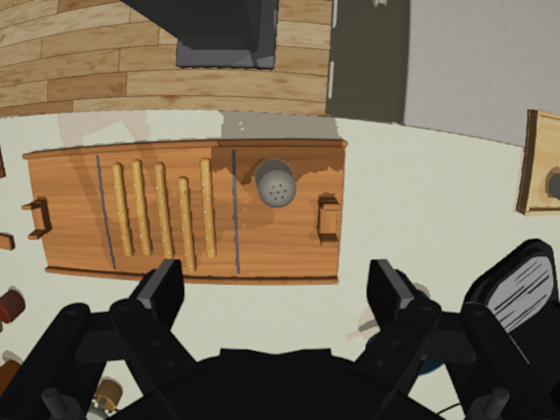

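The shaker stands upright at (276,187), and the rows are still right. Now to the bar.

>>> carry_out:
  increments:
    - {"x": -7.5, "y": -61.1, "z": -2.5, "spin": 1.676}
    - {"x": -7.5, "y": -61.1, "z": -2.5, "spin": 1.676}
    - {"x": -7.5, "y": -61.1, "z": -2.5, "spin": 1.676}
    - {"x": -7.5, "y": -61.1, "z": -2.5, "spin": 1.676}
    - {"x": -7.5, "y": -61.1, "z": -2.5, "spin": 1.676}
    - {"x": -7.5, "y": -61.1, "z": -2.5, "spin": 1.676}
    - {"x": -7.5, "y": -61.1, "z": -2.5, "spin": 1.676}
    - {"x": -7.5, "y": -61.1, "z": -2.5, "spin": 1.676}
    - {"x": -7.5, "y": -61.1, "z": -2.5, "spin": 1.676}
    - {"x": -7.5, "y": -61.1, "z": -2.5, "spin": 1.676}

```text
time_s: 43.72
tcp_pos: [0.5066, -0.4116, 0.2461]
tool_rot: [-0.002, 0.722, 0.692, 0.0]
ft_force: [1.6, 0.4, -0.6]
opening: 0.0851
grasp_force: 0.0
```

```bash
python3 -c "
from h import *
go(.508,-.41,.25,1.53)"
```

```text
inc [ 0.17  0.13 -0.39] spin -0.002 | now [ 0.5066 -0.4116  0.2461] yawx 1.528 q6 -0.75 t 43.725
```

>>> carry_out:
  increments:
    - {"x": 0, "y": 0, "z": 0, "spin": 0}
    - {"x": 0, "y": 0, "z": 0, "spin": 0}
    - {"x": 0, "y": 0, "z": 0, "spin": 0}

```text
time_s: 44.1
tcp_pos: [0.5069, -0.408, 0.2483]
tool_rot: [-0.001, 0.721, 0.693, 0.0]
ft_force: [0.2, 0.5, 0.6]
opening: 0.0853
grasp_force: 0.0
```

```bash
python3 -c "
from h import *
im,p=grab('wrist')
o=rectify(im,p,.014,.45,.56,-.47,-.18,2600);cv2.imwrite('pics/r8.png',o[:,:,::-1])
o=rectify(im,p,.057,.46,.56,-.47,-.35,5000);cv2.imwrite('pics/r9.png',o[:,:,::-1])
a=cv2.imread('pics/r8.png');b=cv2.imread('pics/r9.png');w=max(a.shape[1],b.shape[1]);print(a.shape,b.shape)
b=cv2.resize(b,None,fx=.5,fy=.5)
c=np.zeros((a.shape[0]+b.shape[0],w,3),np.uint8);c[:a.shape[0],:a.shape[1]]=a;c[a.shape[0]:,:b.shape[1]]=b;cv2.imwrite('pics/c8.png',c)"
```

```text
(286, 754, 3) (500, 600, 3)
```

View pics/c8.png

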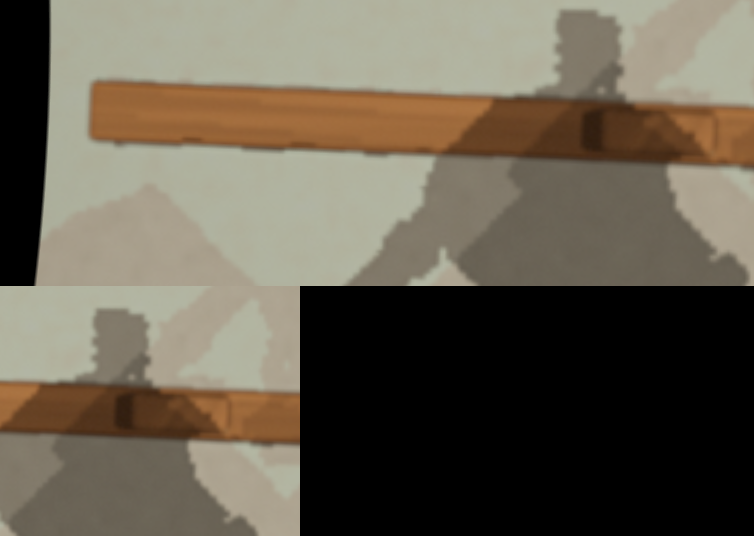

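The bar's near end is at (92,110) in the upper strip and its slope is 0.039. The handle centre is at (0.5095, −0.4235). Going to grip it.

```bash
python3 -c "
from h import *
go(.5095,-.4235,.0215,1.532)"
```

```text
inc [-1.55  0.31 22.72] spin -0.001 | now [ 0.5071 -0.4081  0.2487] yawx 1.531 q6 -0.75 t 44.15
```

>>> carry_out:
  increments:
    - {"x": -1.5, "y": 0.3, "z": 4, "spin": 0}
    - {"x": -1.5, "y": 0.3, "z": 9, "spin": 0}
    - {"x": -1.5, "y": 0.3, "z": 14, "spin": 0}
    - {"x": -1.5, "y": 0.3, "z": 18, "spin": 0}
    - {"x": -1.5, "y": 0.3, "z": 21, "spin": 0}
    - {"x": -1.5, "y": 0.3, "z": 22.5, "spin": 0}
    - {"x": -1.5, "y": 0.3, "z": 22.7, "spin": 0}
    - {"x": -1.5, "y": 0.3, "z": 22.7, "spin": 0}
    - {"x": -1.5, "y": 0.3, "z": 22.7, "spin": 0}

```text
time_s: 45.28
tcp_pos: [0.5104, -0.4255, 0.0234]
tool_rot: [0.001, 0.721, 0.693, 0.0]
ft_force: [-0.9, 1.3, 0.2]
opening: 0.0857
grasp_force: 0.0
```

>>> carry_out:
  increments:
    - {"x": 0, "y": 0, "z": 0, "spin": 0}
    - {"x": 0, "y": 0, "z": 0, "spin": 0}
    - {"x": 0, "y": 0, "z": 0, "spin": 0}
    - {"x": 0, "y": 0, "z": 0, "spin": 0}
    - {"x": 0, "y": 0, "z": 0, "spin": 0}
    - {"x": 0, "y": 0, "z": 0, "spin": 0}
    - {"x": 0, "y": 0, "z": 0, "spin": 0}
    - {"x": 0, "y": 0, "z": 0, "spin": 0}
  fingers: 0
  newtons: 100

```text
time_s: 46.28
tcp_pos: [0.5098, -0.425, 0.022]
tool_rot: [0.0, 0.721, 0.692, 0.0]
ft_force: [0.2, -0.1, 1.9]
opening: 0.0149
grasp_force: 98.1
```

>>> carry_out:
  increments:
    - {"x": 0, "y": 0, "z": -2, "spin": 0}
    - {"x": 0, "y": 0, "z": -5, "spin": 0}
    - {"x": 0, "y": 0, "z": -8, "spin": 0}
    - {"x": 0, "y": 0, "z": -9, "spin": 0}
    - {"x": 0, "y": 0, "z": -9, "spin": 0}
    - {"x": 0, "y": 0, "z": -9, "spin": 0}

```text
time_s: 47.02
tcp_pos: [0.5087, -0.424, 0.11]
tool_rot: [-0.002, 0.721, 0.692, 0.0]
ft_force: [0.4, -0.6, -1.9]
opening: 0.0147
grasp_force: 97.5
```

```bash
python3 -c "
from h import *
im,p=grab('top')
for s in sticks(im,p,False):print(*s)
print(status.sense()['opening'])
gob(8,-20,.115,np.pi/2)
gob(0,0,.115,np.pi/2)"
```

```text
-5.6 -54.7 -0.1 115 10
-8.9 -28.3 0.1 115 10
-4.6 0.2 1.4 116 10
13.2 27.1 0.5 115 11
-8.0 54.6 0.2 115 10
0.01502612368240205
inc [46.96 -7.1  -0.37] spin -0.106 | now [ 0.5088 -0.424   0.11  ] yawx 1.53 q6 -0.76 t 47.075
inc [48.86 -8.11 -0.37] spin -0.106 | now [ 0.5088 -0.424   0.11  ] yawx 1.53 q6 -0.76 t 47.075
```

>>> carry_out:
  increments:
    - {"x": 3, "y": -0.5, "z": -0.4, "spin": -0.01}
    - {"x": 8, "y": -1.2, "z": -0.4, "spin": -0.02}
    - {"x": 13, "y": -2, "z": -0.4, "spin": -0.03}
    - {"x": 18, "y": -2.8, "z": -0.4, "spin": -0.04}
    - {"x": 23, "y": -3.6, "z": -0.4, "spin": -0.05}
    - {"x": 28, "y": -4.4, "z": -0.4, "spin": -0.065}
    - {"x": 33, "y": -5.2, "z": -0.4, "spin": -0.08}
    - {"x": 38, "y": -6, "z": -0.4, "spin": -0.09}
    - {"x": 42, "y": -6.8, "z": -0.4, "spin": -0.1}
    - {"x": 45, "y": -7.4, "z": -0.4, "spin": -0.106}

```text
time_s: 48.32
tcp_pos: [0.4528, 0.0295, 0.1151]
tool_rot: [-0.001, 0.683, 0.73, -0.0]
ft_force: [-0.1, -0.1, -2.8]
opening: 0.0145
grasp_force: 97.6
```

>>> carry_out:
  increments:
    - {"x": 2, "y": -0.3, "z": 0, "spin": 0}
    - {"x": 3.3, "y": -0.4, "z": 0, "spin": 0}
    - {"x": 3.8, "y": -0.5, "z": 0, "spin": 0}
    - {"x": 3.8, "y": -0.5, "z": 0, "spin": 0}
    - {"x": 3.8, "y": -0.5, "z": 0, "spin": 0}
    - {"x": 3.8, "y": -0.5, "z": 0, "spin": 0}

```text
time_s: 49.08
tcp_pos: [0.4468, 0.0649, 0.1158]
tool_rot: [0.0, 0.684, 0.729, -0.0]
ft_force: [0.1, 0.1, -2.1]
opening: 0.015
grasp_force: 97.6
```

```bash
python3 -c "
from h import *
gob(0,0,.075,np.pi/2);print(status.sense()['opening'])
im,p=grab('wrist','pics/w10.png');print(tob(np.linalg.inv(p['world_to_cam'])[:3,3]))
im,p=grab('top');cv2.imwrite('pics/t10.png',cv2.resize(im[190:280,150:320,::-1],None,fx=4.5,fy=4.5,interpolation=cv2.INTER_CUBIC))"
```

```text
inc [0.26 0.11 4.08] spin -0.0 | now [0.4468 0.0649 0.1158] yawx 1.635 q6 -0.07 t 49.075
0.014951159477891083
[[-0.00156138  0.06906295]]
```

View pics/w10.png

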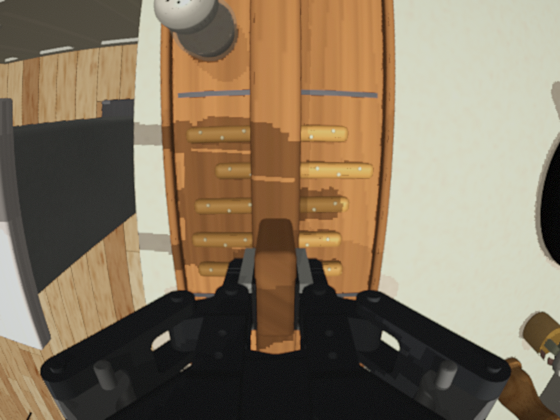

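The bar hangs straight along the board's middle, and the shaker and sticks are clear of it. Next I'll check its ends in the top view.

View pics/t10.png

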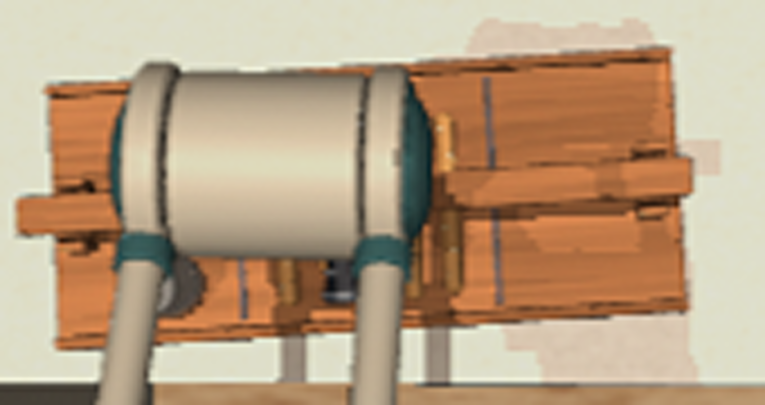

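```bash
python3 -c "
from h import *
p=camera_params('top')
e=np.array([(17,217),(691,175)])/4.5+[150-.5,190-.5]
q=tob(cast(e,p,.106))*1000;print(q,q.mean(0),q[0]-q[1]);print(tob(status.sense()['tcp_pos'])*1000)
b=tob(cast(np.array([(48,88),(670,48),(686,310),(57,347)])/4.5+[149.5,189.5],p,.024))*1000;print(b,b.mean(0))
c=tob(cast(np.array([(655,153),(655,209),(80,185),(85,247)])/4.5+[149.5,189.5],p,.051))*1000;print(c)
gob(0,1,.078,np.pi/2)"
```

```text
[[  -1.79673001  208.50137031]
 [  -0.77173916 -208.9592673 ]] [-1.28423459 -0.22894849] [ -1.02499085 417.46063761]
[[-1.18689901 -2.43122447]]
[[  85.86133158  207.30441249]
 [  87.96611704 -207.67483638]
 [ -86.11634502 -206.78415297]
 [ -85.43533237  207.79602164]] [0.56894281 0.16036119]
[[  17.1111622  -191.28998284]
 [ -19.14863902 -188.92635461]
 [  18.63072758  182.10505537]
 [ -21.59654196  180.43843061]]
inc [0.34 0.12 3.78] spin -0.0 | now [0.4468 0.065  0.1158] yawx 1.635 q6 -0.07 t 49.175
```

>>> carry_out:
  increments:
    - {"x": 0, "y": 0.1, "z": 2, "spin": 0}
    - {"x": 0, "y": 0.1, "z": 3.5, "spin": 0}
    - {"x": 0, "y": 0.1, "z": 4.2, "spin": 0}
    - {"x": 0, "y": 0.1, "z": 4.6, "spin": 0}
    - {"x": 0, "y": 0.1, "z": 4.9, "spin": 0}
    - {"x": 0, "y": 0.1, "z": 5.2, "spin": 0}
    - {"x": 0, "y": 0.1, "z": 5.4, "spin": 0}
    - {"x": 0, "y": 0.1, "z": 5.4, "spin": 0}
    - {"x": 0, "y": 0.1, "z": 5.4, "spin": 0}

```text
time_s: 50.3
tcp_pos: [0.4478, 0.0655, 0.0619]
tool_rot: [0.0, 0.684, 0.73, 0.0]
ft_force: [-0.6, -0.4, -2.9]
opening: 0.0149
grasp_force: 97.8
```

>>> carry_out:
  increments:
    - {"x": 0, "y": 0, "z": 0.2, "spin": 0}
    - {"x": 0, "y": 0, "z": 0.4, "spin": 0}
    - {"x": 0, "y": 0, "z": 0.6, "spin": 0}
    - {"x": 0, "y": 0, "z": 0.6, "spin": 0}
    - {"x": 0, "y": 0, "z": 0.6, "spin": 0}

```text
time_s: 50.92
tcp_pos: [0.4477, 0.0655, 0.0558]
tool_rot: [-0.0, 0.684, 0.73, 0.0]
ft_force: [0.2, -0.5, -2.6]
opening: 0.0152
grasp_force: 97.8
```

No contact yet, as expected. Lower a little more.

>>> carry_out:
  increments:
    - {"x": 0, "y": 0, "z": 0.1, "spin": 0}
    - {"x": 0, "y": 0, "z": 0.15, "spin": 0}
    - {"x": 0, "y": 0, "z": 0.2, "spin": 0}
    - {"x": 0, "y": 0, "z": 0.2, "spin": 0}

```text
time_s: 51.42
tcp_pos: [0.4476, 0.0655, 0.0539]
tool_rot: [0.0, 0.684, 0.73, 0.0]
ft_force: [-0.3, -0.0, -1.7]
opening: 0.0149
grasp_force: 98.1
```

>>> carry_out:
  increments:
    - {"x": 0, "y": 0, "z": 0.1, "spin": 0}
    - {"x": 0, "y": 0, "z": 0.1, "spin": 0}

```text
time_s: 51.68
tcp_pos: [0.4477, 0.0655, 0.0538]
tool_rot: [0.0, 0.684, 0.73, 0.0]
ft_force: [-2.7, 0.3, 7.6]
opening: 0.015
grasp_force: 99.6
```

>>> carry_out:
  increments:
    - {"x": 0, "y": 0, "z": 0, "spin": 0}
    - {"x": 0, "y": 0, "z": 0, "spin": 0}
    - {"x": 0, "y": 0, "z": 0, "spin": 0}
    - {"x": 0, "y": 0, "z": 0, "spin": 0}
    - {"x": 0, "y": 0, "z": 0, "spin": 0}
    - {"x": 0, "y": 0, "z": -4, "spin": 0}
    - {"x": 0, "y": 0, "z": -9, "spin": 0}
    - {"x": 0, "y": 0, "z": -14, "spin": 0}
    - {"x": 0, "y": 0, "z": -20, "spin": 0}
    - {"x": 0, "y": 0, "z": -25, "spin": 0}
  fingers: 1

```text
time_s: 52.92
tcp_pos: [0.4477, 0.0655, 0.3052]
tool_rot: [0.001, 0.684, 0.73, 0.001]
ft_force: [0.5, 0.7, 0.6]
opening: 0.0854
grasp_force: 0.0
```

>>> carry_out:
  increments:
    - {"x": -30, "y": 0, "z": -3, "spin": 0}
    - {"x": -30, "y": 0, "z": -3, "spin": 0}
    - {"x": -30, "y": 0, "z": -3, "spin": 0}
    - {"x": -30, "y": 0, "z": -3, "spin": 0}
    - {"x": -30, "y": 0, "z": -3, "spin": 0}
    - {"x": -30, "y": 0, "z": -3, "spin": 0}
    - {"x": -30, "y": 0, "z": -3, "spin": 0}
    - {"x": -30, "y": 0, "z": -3, "spin": 0}

```text
time_s: 53.92
tcp_pos: [0.467, -0.2326, 0.3328]
tool_rot: [-0.0, 0.683, 0.73, 0.0]
ft_force: [0.6, 0.6, 0.6]
opening: 0.0856
grasp_force: 0.0
```

```bash
python3 -c "
from h import *
im,p=grab('top')
for s in sticks(im,p,False):print(*s)
a=cv2.resize(im[190:280,150:320,::-1],None,fx=3.5,fy=3.5,interpolation=cv2.INTER_CUBIC)
im,p=grab('scene');b=cv2.resize(im[145:270,180:320,::-1],None,fx=2.2,fy=2.2,interpolation=cv2.INTER_CUBIC)
c=np.zeros((a.shape[0]+b.shape[0],a.shape[1],3),np.uint8);c[:a.shape[0]]=a;c[a.shape[0]:,:b.shape[1]]=b;print(c.shape);cv2.imwrite('pics/f.png',c)"
```

```text
32.8 -55.0 1.3 38 9
-38.0 -54.5 -0.5 50 10
-39.8 -28.6 0.2 53 9
32.2 -28.5 -0.7 34 9
-37.1 -0.7 1.7 51 10
34.1 1.1 0.7 39 9
-28.7 27.1 1.2 31 9
41.8 28.0 -0.3 58 10
-39.7 54.3 0.3 52 9
31.1 55.0 1.4 37 9
(590, 595, 3)
```

View pics/f.png

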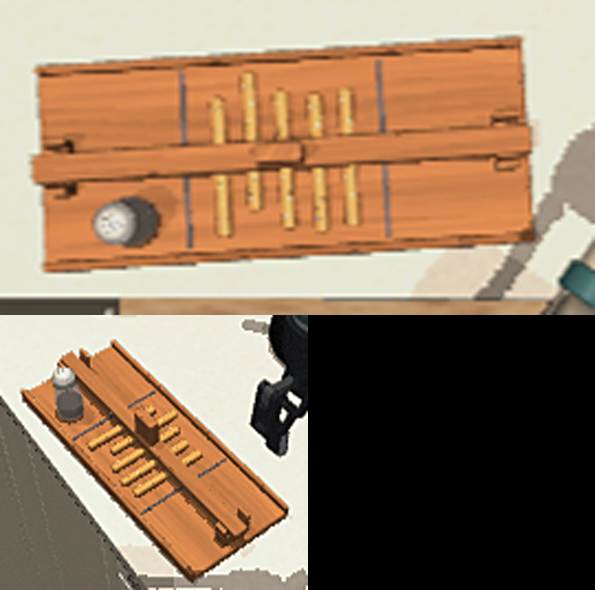

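The bar sits between the cheeks of both posts, from (33,170) to (531,138). The shaker stands at (117,224), clear of it, and the five rows are straight between the lines. Handing in.

```bash
python3 -c "
from workcell import env
print(env.close_job())"
```

```text
the job is handed in; nothing more can be done
None
```

I handed the job in at about 54 s: five breadsticks in square rows with measured gaps of about 14–17 mm, rake back on its stand, shaker upright on the board's +y end, bar down in both notches. The cup and spice jar were not touched, and no verdict came back.

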